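# Set the painted ware on its kiln tiles

### The job

Get the painted ware ready for the kiln: stand each piece upright on the terracotta tile whose white outline matches its foot (jar on the large circle, egg cup on the small circle, green caddy on the square, blue butter box on the oblong), inside the outline and squared up with it. Once the open jar stands on its tile and you have let go of it, put its lid on so that it sits flat on the rim. The glaze chips easily: set everything down without dropping it or tipping it over, and leave the paint tray where it is.

Things in the scene. Friction and masses are not known exactly. Their poses are not given: they have to be found in the camera images.
- jar: open round white jar with blue lines and a blue rim, no lid on it yet, standing on the bench. Outer diameter 60 mm, height 70 mm, wall 3 mm (mouth 54 mm), floor 6 mm. About 0.16 kg. Origin: centre of its underside; z up along its axis. Belongs on the large circle
- lid: jar lid lying right way up on the bench: blue disc, 62 mm diameter, under it a white skirt tapering from 40 to 36 mm diameter (7 mm of play in the jar's mouth), on top an upright white knob, 18 mm in diameter. Heights: skirt 0 to 8, disc 8 to 14, knob 14 to 44 mm. Seated, the disc rests on the jar's rim, its skirt inside. About 0.06 kg. Origin: centre of the skirt's underside; z up
- caddy: square green tea caddy with a white band, 46 x 46 mm, 58 mm high, with a cork stopper (32 mm in diameter) standing 12 mm above it. About 0.17 kg. Origin: centre of its underside; x and y are square to its sides, z up. Belongs on the square; any of the four ways round will do
- butter_box: oblong blue closed ceramic box with a white line and a white panel on top, 66 mm (along its x) x 38 mm (along y), 46 mm high, with a small knob (12 mm in diameter) standing 10 mm above it. About 0.18 kg. Origin: centre of its underside; z up. Belongs on the oblong, either way round
- egg_cup: yellow egg cup with a blue rim: foot 40 mm in diameter, thin stem (18 mm), open cup 47 mm in outside diameter from 44 to 64 mm height, narrowing below that. Height 64 mm. About 0.07 kg. Origin: centre of the foot's underside; z up. Belongs on the small circle
- tile_large_circle: terracotta kiln tile fixed to the bench, 88 x 88 mm, 6 mm thick, with a white painted outline on its flat top: a circle of 76 mm outer diameter. Origin: centre of its underside; z up
- tile_small_circle: terracotta kiln tile fixed to the bench, 88 x 88 mm, 6 mm thick, with a white painted outline on its flat top: a circle of 50 mm outer diameter. Origin: centre of its underside; z up
- tile_square: terracotta kiln tile fixed to the bench, 88 x 88 mm, 6 mm thick, with a white painted outline on its flat top: a square of 58 mm with sides parallel to the tile's x and y. Origin: centre of its underside; z up
- tile_oblong: terracotta kiln tile fixed to the bench, 88 x 88 mm, 6 mm thick, with a white painted outline on its flat top: an oblong, 78 mm along the tile's x and 50 mm along its y. Origin: centre of its underside; z up
- paint_tray: low square grey paint tray, 84 x 84 mm, 18 mm high, with red, yellow, blue and green round colours in it; loose, 0.5 kg, stands among the other things and must stay where it is. Origin: centre of its underside; z up
Mind the look-alikes: they are no part of the job. What is shaped like the tile_square but yellow is not meant.

How it is judged:
By the outcome, as a careful person would: the job done as asked, in the order asked, and still so for the second after the job is handed in, with the robot touching nothing.
It also fails if it takes over 128 s, if anything falls off the work surface, if the arm or the gripper's body presses on something with over 40 N, if the wrist force passes 120 N, or if a joint passes its speed limit or range.

### The arm

A 7-joint arm with a two-finger parallel gripper is mounted at the origin on the work surface. World frame = base frame: x ahead of the robot, y to its left, z up, the work surface at z = 0. Lengths are in m, angles in rad, forces in N, time in s.
With the tool pointing down it reaches from about 0.4 to 0.875 m from the base axis. Payload 6.5 kg.
Tool frame: the origin (TCP) lies at the very end of the fingers, on their centre line; the grasp point (between the pads) lies 19 mm behind it; z points along the fingers, y is the direction in which the jaws open and shut (so a half turn about z gives the same grasp; the last joint's range is limited). The gripper opens to 88 mm and grips with 3 to 60 N. Pads are 18 mm wide; open, the fingers measure 123 mm over their backs; the gripper's body (75 mm by 187 mm) begins 45 mm behind the grasp point.
Start: joints at [-1.18, 0.536, -0.004, 1.538, 0.003, 1.067, -0.071], TCP at [0.287, 0.583, 0.239] pointing down, gripper open.
Joint ranges: [-2.7, 2.7], [-0.37, 2.16], [-1.27, 1.26], [0.24, 2.4], [-1.31, 4.45], [0.19, 1.91], [-2.76, 2.76]. Speed limits (rad/s): [2.39, 2.39, 3.14, 3.14, 3.14, 3.14, 3.14].

### API

Orientations are given as a unit quaternion [x, y, z, w].
In Python, from cell import get_state, read_camera, sign_off gives the robot as it stands. The module is installed in compiled form; this text tells all that it offers.
- The arm moves only by the tool play_rows, never from a script. Its argument "deltas" is a list of rows, each a list of 7 numbers: the closure, from 0 (fully open) to 1 (shut), then the shift along the tool's x, y, z as a fraction of full scale, then the turn, a rotation vector about the tool's x, y, z as a fraction of full scale. A call has 1 to 5 rows; each row shifts and turns the commanded pose from where the row before left it, along the tool's axes as they then stand; what a row does not reach is not made up. Full scale, the value 1, is 0.3 m for a shift and pi/2 rad for a turn. A row lasts 1/12 s, in which the tool goes at most 41.7 mm and 7.16 degrees, less where a joint would pass 70% of its speed; a pose out of reach is approached as far as the arm can. A call with a number of a shift or a turn outside -1 to 1 is refused whole. A call with a gripper value outside its range is refused whole. The fingers move at their own pace and stop on an object; "newtons" is the grip in N (left out, the last holds). Time passes only in rows, so rows that do not move let the fingers close. It gives the time, the measured TCP pose, the force and the opening at its end, in the units of the state.
- get_state(): the state, without advancing time (a new reading comes with each control period).
- read_camera(name): name is "scene" or "top"; returns a dict with "color" (384x512x3 uint8, blue, green, red), "mtx" (3x3 intrinsics, pixels), "R" (3x3) and "t" (3): a world point X has camera coordinates R X + t. Camera axes: x right, y down, z forward; pixel columns grow to the right and rows downward; lengths in m; the calibration is good to about 2 mm. A picture is of the moment at which its call begins. There is no depth.
- sign_off(): hands the job in, once; it reports no verdict.
The state is a dict: "time_s": time; "joint_pos": joint angles; "qd": joint speeds; "joint_torque": joint torques, N m; "eef_pos": TCP position; "tcp_rot": TCP orientation; "ft_force": force on the tool from outside, world axes, zero at the start; "moment": the same for the moment, N m; "width": opening from 0.0 (shut) to 1.0 (fully open).
Only numpy, scipy, OpenCV 4.12 (cv2) and the standard library are available. Lean on these libraries where they do the work, as an engineer would, in place of code of your own. Each camera call takes 0.05 s, during which the arm holds its last target. There are 200 camera calls.

## Working session

There is one attempt and no reset: what is moved stays moved. The work goes in short steps, Python scripts to look and compute and a tool call to move; the robot and the scene stay as the last step left them, time stands still between calls to the robot, and variables do not carry over. Pictures are saved under pics/ and viewed, about 12 in all and at most 16, crops included, and the job is handed in when it is done.

Besides the shell and the picture viewer there is one more tool, called after ">>>" by a JSON object that holds its "method" and its "body". play_rows: Moves the arm, as the interface text tells. Its arguments: {"type":"object","properties":{"deltas":{"type":"array","items":{"type":"array","items":{"type":"number","minimum":-1,"maximum":1}}},"newtons":{"type":"number"}},"required":["deltas"]}

```bash
mkdir -p pics; cat > h.py <<'E'
import numpy as np, cv2
from cell import get_state, read_camera, sign_off
def snap(n,tag):
    c=read_camera(n); cv2.imwrite(f'pics/{tag}_{n}.png',c['color']); np.savez(f'pics/{tag}_{n}.npz',**c); return c
def load(n,tag): return dict(np.load(f'pics/{tag}_{n}.npz'))
def ray(c,uv,z):
    uv=np.atleast_2d(np.array(uv,float)); d=np.c_[uv,np.ones(len(uv))]@np.linalg.inv(c['mtx']).T@c['R']
    o=-c['R'].T@c['t']; return (o+d*((z-o[2])/d[:,2])[:,None])[:,:2]
def proj(c,X):
    p=(c['R']@np.atleast_2d(X).T+np.reshape(c['t'],(3,1))); p=c['mtx']@p; return (p[:2]/p[2]).T
E
python3 - <<'E'
from h import *
for n in('scene','top'):
    c=snap(n,'a'); print(n,c['mtx'].round(1).tolist(),(-c['R'].T@c['t']).round(3),c['R'].round(2).tolist())
a=[cv2.imread(f'pics/a_{n}.png') for n in('scene','top')]
s=get_state();print(s)
E
```

```text
scene [[485.5, 0.0, 252.4], [0.0, 485.5, 188.0], [0.0, 0.0, 1.0]] [ 1.052 -0.327  0.925] [[0.45, 0.89, 0.01], [0.69, -0.34, -0.64], [-0.57, 0.29, -0.77]]
top [[369.8, 0.0, 255.3], [0.0, 369.8, 192.4], [0.0, 0.0, 1.0]] [0.331 0.019 1.08 ] [[0.01, -1.0, 0.01], [-1.0, -0.01, -0.05], [0.05, -0.01, -1.0]]
{'time_s': 0.1, 'joint_pos': array([-1.18019512,  0.53708062, -0.0044245 ,  1.53870305,  0.00261634,
        1.06731088, -0.07122694]), 'qd': array([ 0.00118682, -0.00184295, -0.00066319, -0.00248776,  0.00051564,
       -0.0006016 , -0.00065215]), 'joint_torque': array([ 2.11115956e-03, -5.72077203e+01,  9.93886404e-01, -2.52229446e+01,
       -5.61440410e-02,  1.34094691e-02,  7.02059697e-05]), 'eef_pos': array([0.28649335, 0.58287528, 0.23796097]), 'tcp_rot': array([ 2.26400231e-01,  9.74034073e-01, -7.40906588e-04, -1.04205629e-04]), 'ft_force': array([-0.077728  ,  0.59695063, -0.8185203 ]), 'moment': array([-0.00032302, -0.01473892, -0.03455291]), 'width': 0.9991614476617334}
```

View pics/a_scene.png

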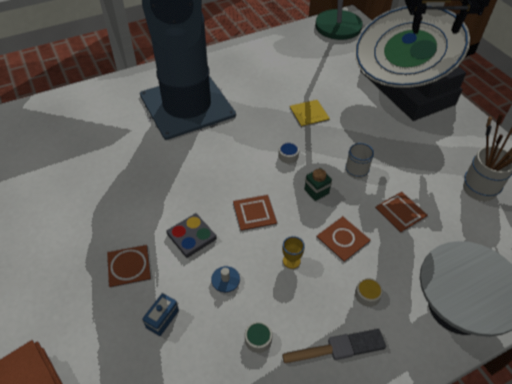

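View pics/a_top.png

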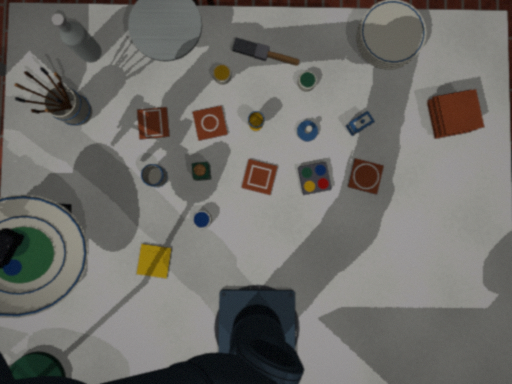

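The scene view shows these (scene pixel / top pixel):
- **Tiles:** large circle (128,264)/(365,176), square (255,212)/(260,176), small circle (343,238)/(210,122), oblong (402,210)/(152,123).
- **Ware:** jar (360,160)/(153,175), caddy (318,185)/(201,171), egg cup (292,250)/(256,120), lid (225,279)/(308,130), box (160,312)/(360,123).
- **Tray:** (192,235)/(315,176).

Look-alikes:
- Yellow tile (309,112): not the square tile.
- Brush pot (488,172): not the jar.
- Paint pots (289,151), (369,290) and (258,336): not the lid or the egg cup.
- Bricks (25,365): not a tile.

Next is a close crop to check these choices.

```bash
python3 - <<'E'
from h import *
a=cv2.imread('pics/a_scene.png')[125:340,100:440]; b=cv2.imread('pics/a_top.png')[95:205,125:395]
A=cv2.resize(a,(640,int(215*640/340)),interpolation=3);B=cv2.resize(b,(460,int(110*460/270)),interpolation=3)
B=cv2.copyMakeBorder(B,0,0,0,180,0)
cv2.imwrite('pics/crop.png',np.clip(np.vstack([A,B])*1.5,0,255).astype('uint8'))
s=load('scene','a');t=load('top','a')
# tiles: terracotta mask
for n,c in(('scene',s),('top',t)):
    h=cv2.cvtColor(c['color'],cv2.COLOR_BGR2HSV)
    m=((h[...,0]<14)&(h[...,1]>110)&(h[...,2]>50)).astype('uint8')
    m=cv2.morphologyEx(m,cv2.MORPH_CLOSE,np.ones((5,5)))
    for k in cv2.findContours(m,0,2)[0]:
        if cv2.contourArea(k)<400: continue
        w=ray(c,k[:,0]+0.0,.006).astype(np.float32); r=cv2.minAreaRect(w*1000)
        if 70<min(r[1]) and max(r[1])<110: print(n,k.mean((0,1)).round(),np.round(r[0],1),np.round(r[1],1),round(r[2],1))
E
```

```text
scene [130. 264.] [ 442.6 -314.3] [85.3 85.9] 76.2
scene [343. 237.] [593.5 143.4] [85.1 85.9] 13.0
scene [255. 213.] [436.7  -3.4] [85.1 86. ] 76.5
scene [403. 212.] [591.4 310.2] [85.5 85.4] 5.4
top [259. 177.] [432.5  -5.3] [84.7 84.5] 76.7
top [366. 176.] [ 437.5 -316.1] [85.7 85.2] 76.0
top [154. 122.] [585.9 307.1] [84.4 84.4] 6.1
top [209. 122.] [589.2 141.3] [85.3 85. ] 12.9
```

View pics/crop.png

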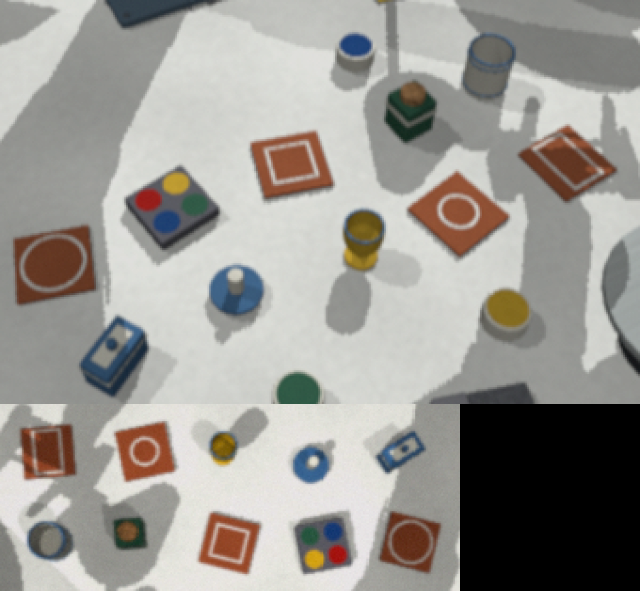

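The choices hold up: all five pieces, the four tiles and the tray match their descriptions. The oblong's long side runs roughly along world x. Next I measure the pieces.

```bash
python3 - <<'E'
from h import *
roi={'scene':dict(lid=(208,262,243,297),box=(138,288,184,336),caddy=(300,163,336,203),cup=(276,230,310,275),jar=(342,140,378,182),tray=(163,211,220,259)),
'top':dict(lid=(292,114,324,146),box=(340,105,380,140),caddy=(188,158,215,184),cup=(244,106,270,134),jar=(137,160,170,190),tray=(295,157,335,196))}
out=[]
for n in roi:
    c=load(n,'a');h=cv2.cvtColor(c['color'],cv2.COLOR_BGR2HSV).astype(int);H,S,V=h[...,0],h[...,1],h[...,2]
    blue=(H>98)&(H<122)&(S>70)
    M=dict(lid=(blue,.014),box=(blue&(S>90),.046),cork=((H<20)&(S>70),.070),caddy=((S>60)&(V<110),.058),cup=((H>15)&(H<32)&(S>110),.064),jar=((H>95)&(H<125)&(S>45),.07),tray=((V<125),.018))
    vis=c['color'].copy()
    for k,(m,z) in M.items():
        x0,y0,x1,y1=roi[n]['caddy' if k=='cork' else k]
        mm=np.zeros(m.shape,'uint8');mm[y0:y1,x0:x1]=m[y0:y1,x0:x1]
        if k=='jar':
            p=np.argwhere(mm)[:,::-1]
        else:
            ks=cv2.findContours(mm,0,1)[0]; q=max(ks,key=cv2.contourArea)
            p=q[:,0]
        vis[mm>0]=(0,0,255) if k!='cork' else (255,0,255)
        hull=cv2.convexHull(p.astype(np.int32))
        w=ray(c,hull[:,0],z).astype(np.float32)*1000
        r=cv2.minAreaRect(w);(cx,cy),rad=cv2.minEnclosingCircle(w)
        print(n,k,'rect',np.round(r[0],1),np.round(r[1],1),round(r[2],1),'circ',round(cx,1),round(cy,1),round(rad,1))
    b=vis[125:340,100:440] if n=='scene' else vis[95:205,125:395]
    out.append(cv2.resize(b,(640,int(b.shape[0]*640/b.shape[1])),interpolation=0))
o=np.vstack(out);cv2.imwrite('pics/mask.png',cv2.resize(o,(560,int(o.shape[0]*560/640)),interpolation=3))
E
```

```text
scene lid rect [ 572.7 -141.3] [57.6 57.2] 63.3 circ 572.5 -141.2 30.2
scene box rect [ 594.8 -291.6] [37.4 64.5] 32.6 circ 594.1 -291.9 34.7
scene cork rect [450.1 160.6] [28.3 35.5] 58.5 circ 450.0 160.5 18.4
scene caddy rect [450.1 160.6] [50.8 49.8] 7.5 circ 451.6 159.8 31.1
scene cup rect [590.5  10.4] [36.3 35. ] 63.3 circ 590.4 10.0 18.7
scene jar rect [446.5 281.7] [ 58.4 100.8] 51.6 circ 444.6 275.3 53.1
scene tray rect [ 445.4 -169.6] [106.9 104.6] 11.9 circ 438.6 -167.3 63.8
top lid rect [ 567.6 -143.5] [55.8 56.3] 45.3 circ 568.3 -143.6 30.2
top box rect [ 584.5 -287.9] [35.5 74.6] 31.7 circ 583.9 -289.2 39.2
top cork rect [443.6 159.6] [31.1 27.1] 45.7 circ 443.6 159.6 15.7
top caddy rect [442.1 158.5] [45.2 44.3] 6.6 circ 442.3 159.7 28.7
top cup rect [579.9   7.5] [47.7 36.2] 0.7 circ 579.9 6.1 25.3
top jar rect [428.4 288.8] [57.6 60.1] 0.7 circ 427.7 288.7 31.2
top tray rect [ 434.  -167.3] [ 94.8 100.7] 11.4 circ 434.4 -169.4 64.6
```

View pics/mask.png

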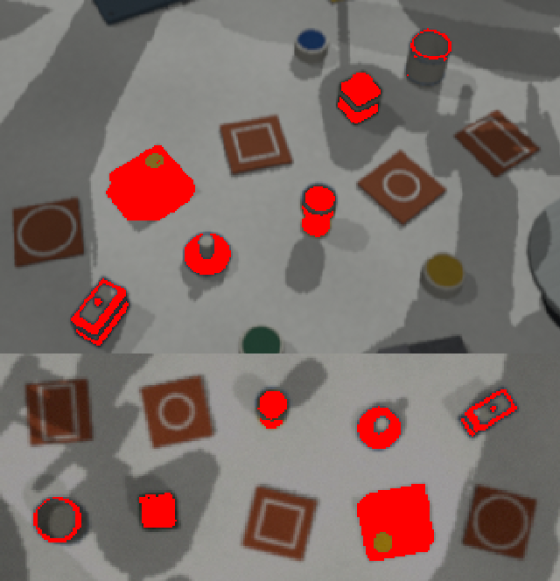

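Masks are clean. The two cameras differ by a steady 5 mm, so I use the mean and refine once something is gripped. First, the caddy.

```bash
cat >> h.py <<'E'
from scipy.spatial.transform import Rotation as Ro
def plan(x,y,z,az=None):
    """needed turn (tool rotvec fraction, done first) and then shift in tool axes as fraction; mm, deg in"""
    s=get_state(); R=Ro.from_quat(s['tcp_rot']); p=s['eef_pos']; M=R.as_matrix()
    a=np.degrees(np.arctan2(M[1,1],M[0,1])); 
    if az is None: az=a
    d=(az-a+90)%180-90; b=np.radians(a+d)
    T=np.c_[[np.sin(b),-np.cos(b),0],[np.cos(b),np.sin(b),0],[0,0,-1]]
    rv=Ro.from_matrix(M.T@T).as_rotvec()/(np.pi/2)
    sh=T.T@(np.array([x,y,z])/1000-p)/.3
    print('t',round(s['time_s'],2),'pos',(p*1000).round(1),'jawaz',a.round(1),'q7',s['joint_pos'][6].round(2),'w',round(s['width'],3),'F',s['ft_force'].round(1))
    print('TURN',rv.round(4),'SHIFT',sh.round(4),'rows',np.abs(rv).max()/.078,np.linalg.norm(sh)/.12)
E
python3 -c "
from h import *
plan(447,160,150,7)"
```

```text
Traceback (most recent call last):
  File "h.py", line 19, in plan
    rv=Ro.from_matrix(M.T@T).as_rotvec()/(np.pi/2)
       ~~~~~~~~~~~~~~^^^^^^^
  File "scipy/spatial/transform/_rotation.pyx", line 1143, in scipy.spatial.transform._rotation.Rotation.from_matrix
ValueError: Non-positive determinant (left-handed or null coordinate frame) in rotation matrix 0: [[-5.47131775e-01 -8.37046476e-01  1.32483180e-04]
 [-8.37045446e-01  5.47131337e-01  1.49052088e-03]
 [ 1.32012095e-03 -7.04616892e-04  9.99998880e-01]].
```

```bash
sed -i 's/\[np.sin(b),-np.cos(b),0\]/[-np.sin(b),np.cos(b),0]/' h.py
python3 -c "
from h import *
plan(447,160,150,7)"
```

```text
t 0.1 pos [286.5 582.9 238. ] jawaz 63.8 q7 -0.07 w 0.999 F [-0.1  0.6 -0.8]
TURN [-8.000e-04  5.000e-04  6.314e-01] SHIFT [-1.4643  0.3592  0.2932] rows 8.095373312614917 12.799589344055358
```

>>> {"method": "play_rows", "body": {"deltas": [[0, 0, 0, 0, 0, 0, 0.07], [0, 0, 0, 0, 0, 0, 0.07], [0, 0, 0, 0, 0, 0, 0.07], [0, 0, 0, 0, 0, 0, 0.07], [0, 0, 0, 0, 0, 0, 0.07]]}}

```text
time_s: 0.52
eef_pos: [0.2865, 0.583, 0.2382]
tcp_rot: [0.485, 0.875, -0.0, 0.0]
ft_force: [0.4, -0.0, -0.6]
width: 1.003
```

>>> {"method": "play_rows", "body": {"deltas": [[0, 0, 0, 0, 0, 0, 0.07], [0, 0, 0, 0, 0, 0, 0.07], [0, 0, 0, 0, 0, 0, 0.07], [0, 0, 0, 0, 0, 0, 0.07], [0, -0.06, 0.015, 0.01, 0, 0, 0]]}}

```text
time_s: 0.93
eef_pos: [0.2907, 0.569, 0.2355]
tcp_rot: [0.662, 0.749, 0.0, -0.001]
ft_force: [-0.1, -0.7, 0.3]
width: 1.0
```

>>> {"method": "play_rows", "body": {"deltas": [[0, -0.11, 0.027, 0.02, 0, 0, 0], [0, -0.11, 0.027, 0.02, 0, 0, 0], [0, -0.11, 0.027, 0.02, 0, 0, 0], [0, -0.11, 0.027, 0.02, 0, 0, 0], [0, -0.11, 0.027, 0.02, 0, 0, 0]]}}

```text
time_s: 1.35
eef_pos: [0.3542, 0.4056, 0.2052]
tcp_rot: [0.662, 0.75, -0.0, 0.0]
ft_force: [0.4, -0.5, -0.5]
width: 0.999
```

>>> {"method": "play_rows", "body": {"deltas": [[0, -0.11, 0.027, 0.02, 0, 0, 0], [0, -0.11, 0.027, 0.02, 0, 0, 0], [0, -0.11, 0.027, 0.02, 0, 0, 0], [0, -0.11, 0.027, 0.02, 0, 0, 0], [0, -0.11, 0.027, 0.02, 0, 0, 0]]}}

```text
time_s: 1.77
eef_pos: [0.4148, 0.247, 0.1754]
tcp_rot: [0.662, 0.75, -0.0, -0.0]
ft_force: [0.7, 0.1, 0.1]
width: 1.0
```

```bash
python3 -c "
from h import *
plan(447,160,100,7)"
```

```text
t 1.77 pos [414.8 247.  175.4] jawaz 7.1 q7 -0.37 w 1.0 F [0.7 0.1 0.1]
TURN [-0.0001  0.0001  0.0016] SHIFT [-0.301   0.0711  0.2512] rows 0.02077828370346323 3.3205511220061887
```

>>> {"method": "play_rows", "body": {"deltas": [[0, -0.1, 0.024, 0.08, 0, 0, 0], [0, -0.1, 0.024, 0.08, 0, 0, 0], [0, -0.07, 0.016, 0.05, 0, 0, 0], [0, -0.03, 0.007, 0.04, 0, 0, 0], [0, 0, 0, 0.06, 0, 0, 0]], "newtons": 20}}

```text
time_s: 2.18
eef_pos: [0.4482, 0.1589, 0.0824]
tcp_rot: [0.664, 0.748, -0.0, 0.001]
ft_force: [-0.0, 0.4, 0.2]
width: 1.0
```

>>> {"method": "play_rows", "body": {"deltas": [[0, 0, 0, 0.08, 0, 0, 0], [0, 0, 0, 0.08, 0, 0, 0], [0, 0, 0, 0.04, 0, 0, 0], [0, 0, 0, 0, 0, 0, 0], [0.3, 0, 0, 0, 0, 0, 0]]}}

```text
time_s: 2.6
eef_pos: [0.4466, 0.1617, 0.0224]
tcp_rot: [0.662, 0.75, -0.001, -0.0]
ft_force: [-0.4, -0.4, -0.4]
width: 0.945
```

>>> {"method": "play_rows", "body": {"deltas": [[0.4, 0, 0, 0, 0, 0, 0], [0.5, 0, 0, 0, 0, 0, 0], [0.6, 0, 0, 0, 0, 0, 0], [0.6, 0, 0, 0, 0, 0, 0], [0.6, 0, 0, 0, 0, 0, 0]]}}

```text
time_s: 3.02
eef_pos: [0.4473, 0.1622, 0.0232]
tcp_rot: [0.662, 0.75, 0.0, 0.0]
ft_force: [0.7, -0.1, 0.2]
width: 0.567
```

```bash
python3 -c "
from h import *
plan(437,-4,100,-13.4)
for n in('scene','top'): snap(n,'b')
a=cv2.imread('pics/b_scene.png')[80:280,220:440];b=cv2.imread('pics/b_top.png')[110:240,130:273]
cv2.imwrite('pics/b.png',np.clip(np.hstack([cv2.resize(a,(440,400)),cv2.resize(b,(360,400))[:, :]])*1.4,0,255))"
```

```text
t 3.02 pos [447.3 162.2  23.2] jawaz 7.1 q7 -0.06 w 0.567 F [ 0.7 -0.1  0.2]
TURN [ 0.0005 -0.0003  0.2282] SHIFT [-0.5468  0.0949 -0.2559] rows 2.9251704906484255 5.09309419520426[ WARN:0@20.486] global loadsave.cpp:1063 imwrite_ Unsupported depth image for selected encoder is fallbacked to CV_8U.
```

View pics/b.png

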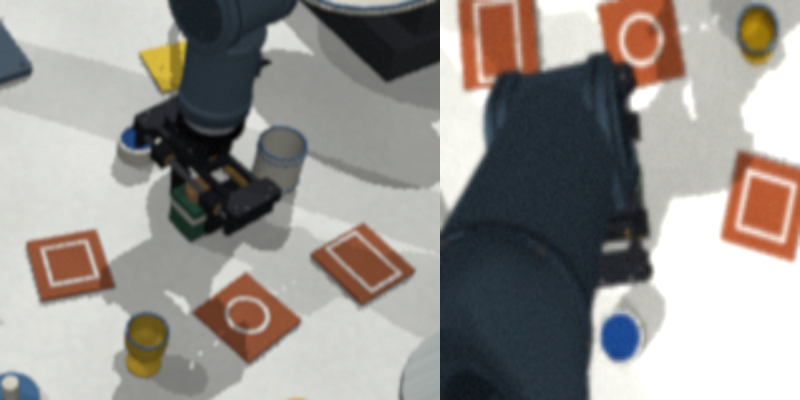

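The crop shows the fingers straddling the caddy as planned. The arm hides it from the top camera. I finish closing and lift.

>>> {"method": "play_rows", "body": {"deltas": [[0.6, 0, 0, 0, 0, 0, 0], [0.6, 0, 0, 0, 0, 0, 0], [0.6, 0, 0, -0.03, 0, 0, 0], [0.6, 0, 0, -0.06, 0, 0, 0], [0.6, 0, 0, -0.06, 0, 0, 0]]}}

```text
time_s: 3.53
eef_pos: [0.4464, 0.1616, 0.0681]
tcp_rot: [0.662, 0.75, -0.001, -0.0]
ft_force: [0.7, 0.2, -1.3]
width: 0.521
```

>>> {"method": "play_rows", "body": {"deltas": [[0.6, 0, 0, 0, 0, 0, 0.045], [0.6, 0, 0, 0, 0, 0, 0.06], [0.6, 0, 0, 0, 0, 0, 0.06], [0.6, 0, 0, 0, 0, 0, 0.045], [0.6, 0, 0, 0, 0, 0, 0.018]]}}

```text
time_s: 3.95
eef_pos: [0.447, 0.162, 0.0681]
tcp_rot: [0.786, 0.619, 0.0, 0.0]
ft_force: [0.7, 0.4, -1.8]
width: 0.525
```

>>> {"method": "play_rows", "body": {"deltas": [[0.6, -0.05, 0.009, 0, 0, 0, 0], [0.6, -0.09, 0.0155, 0, 0, 0, 0], [0.6, -0.09, 0.0155, 0, 0, 0, 0], [0.6, -0.09, 0.0155, 0, 0, 0, 0], [0.6, -0.09, 0.0155, 0, 0, 0, 0]]}}

```text
time_s: 4.37
eef_pos: [0.439, 0.0363, 0.068]
tcp_rot: [0.784, 0.621, 0.0, 0.0]
ft_force: [0.1, -0.3, -1.4]
width: 0.519
```

>>> {"method": "play_rows", "body": {"deltas": [[0.6, -0.08, 0.014, 0, 0, 0, 0], [0.6, -0.04, 0.007, 0, 0, 0, 0], [0.6, -0.017, 0.003, 0, 0, 0, 0], [0.6, 0, 0, 0, 0, 0, 0], [0.6, 0, 0, 0, 0, 0, 0]]}}

```text
time_s: 4.78
eef_pos: [0.4369, -0.0035, 0.0678]
tcp_rot: [0.784, 0.62, 0.0, -0.0]
ft_force: [-0.1, -0.4, -2.5]
width: 0.519
```

```bash
python3 -c "
from h import *
plan(437,-4,40,-13.4)
c=snap('scene','c')
h=cv2.cvtColor(c['color'],cv2.COLOR_BGR2HSV)
a=c['color'][120:270,180:330]
cv2.imwrite('pics/c.png',np.clip(cv2.resize(a,(600,600),interpolation=3)*1.4,0,255).astype('uint8'))"
```

```text
t 4.78 pos [436.9  -3.5  67.8] jawaz -13.3 q7 -0.02 w 0.519 F [-0.1 -0.4 -2.5]
TURN [ 0.     -0.0004  0.0006] SHIFT [-0.0017  0.0007  0.0928] rows 0.00804943122559584 0.7730697366625223
```

View pics/c.png

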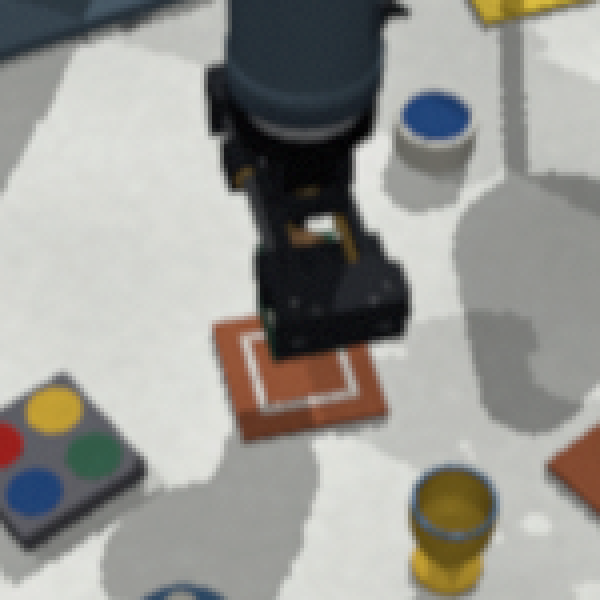

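The caddy is over the square tile at (300,380) in the crop, though the gripper hides most of it. I lower gently.

>>> {"method": "play_rows", "body": {"deltas": [[0.6, 0, 0, 0.04, 0, 0, 0], [0.6, 0, 0, 0.05, 0, 0, 0], [0.6, 0, 0, 0.024, 0, 0, 0], [0.6, 0, 0, 0.006, 0, 0, 0], [0.6, 0, 0, 0.004, 0, 0, 0]]}}

```text
time_s: 5.25
eef_pos: [0.4366, -0.0036, 0.0303]
tcp_rot: [0.784, 0.62, -0.0, -0.0]
ft_force: [0.1, -0.7, -1.9]
width: 0.521
```

>>> {"method": "play_rows", "body": {"deltas": [[0.6, 0, 0, 0.003, 0, 0, 0], [0.6, 0, 0, 0, 0, 0, 0]]}}

```text
time_s: 5.42
eef_pos: [0.4371, -0.0041, 0.0299]
tcp_rot: [0.785, 0.62, 0.0, 0.0]
ft_force: [0.6, -0.5, -2.3]
width: 0.521
```

>>> {"method": "play_rows", "body": {"deltas": [[0.6, 0, 0, 0.0025, 0, 0, 0], [0.6, 0, 0, 0, 0, 0, 0]]}}

```text
time_s: 5.58
eef_pos: [0.437, -0.0042, 0.0292]
tcp_rot: [0.785, 0.62, 0.0, 0.0]
ft_force: [-1.0, 0.5, -1.5]
width: 0.527
```

>>> {"method": "play_rows", "body": {"deltas": [[0.6, 0, 0, 0.0025, 0, 0, 0], [0.6, 0, 0, 0, 0, 0, 0]]}}

```text
time_s: 5.75
eef_pos: [0.437, -0.0042, 0.029]
tcp_rot: [0.785, 0.62, 0.0, -0.0]
ft_force: [-1.6, -0.1, 12.5]
width: 0.523
```

>>> {"method": "play_rows", "body": {"deltas": [[0.5, 0, 0, -0.0015, 0, 0, 0], [0.3, 0, 0, 0, 0, 0, 0], [0.1, 0, 0, 0, 0, 0, 0], [0, 0, 0, 0, 0, 0, 0], [0, 0, 0, 0, 0, 0, 0]]}}

```text
time_s: 6.17
eef_pos: [0.4369, -0.0043, 0.0286]
tcp_rot: [0.785, 0.62, 0.0, 0.0]
ft_force: [0.1, 0.4, 1.0]
width: 0.801
```

>>> {"method": "play_rows", "body": {"deltas": [[0, 0, 0, -0.03, 0, 0, 0], [0, 0, 0, -0.08, 0, 0, 0], [0, 0, 0, -0.09, 0, 0, 0], [0, 0, 0, -0.09, 0, 0, 0], [0, 0, 0, -0.05, 0, 0, 0]]}}

```text
time_s: 6.58
eef_pos: [0.4376, -0.0044, 0.1333]
tcp_rot: [0.785, 0.62, 0.001, 0.001]
ft_force: [0.4, -0.6, 0.1]
width: 0.998
```

```bash
python3 -c "
from h import *
plan(588,9,110)"
```

```text
t 6.58 pos [437.6  -4.4 133.3] jawaz -13.4 q7 -0.09 w 0.998 F [ 0.4 -0.6  0.1]
TURN [ 0.0015 -0.0007  0.    ] SHIFT [0.1598 0.4774 0.0778] rows 0.0194887847239763 4.245019116561818
```

>>> {"method": "play_rows", "body": {"deltas": [[0, 0.02, 0.06, 0.01, 0, 0, 0], [0, 0.035, 0.105, 0.015, 0, 0, 0], [0, 0.035, 0.105, 0.015, 0, 0, 0], [0, 0.035, 0.105, 0.015, 0, 0, 0], [0, 0.035, 0.102, 0.02, 0, 0, 0]]}}

```text
time_s: 7.0
eef_pos: [0.5888, 0.0095, 0.1089]
tcp_rot: [0.785, 0.62, 0.0, 0.0]
ft_force: [0.8, 0.8, -0.5]
width: 0.994
```

```bash
python3 -c "
from h import *
plan(588,9,37)
c=snap('scene','d')
a=c['color'][150:280,200:330]
cv2.imwrite('pics/d.png',np.clip(cv2.resize(a,(600,600),interpolation=3)*1.4,0,255).astype('uint8'))"
```

```text
t 7.0 pos [588.8   9.5 108.9] jawaz -13.4 q7 -0.07 w 0.994 F [ 0.8  0.8 -0.5]
TURN [ 0.0006 -0.0002  0.    ] SHIFT [-0.0023 -0.0022  0.2395] rows 0.007079086525505911 1.9960479496098729
```

View pics/d.png

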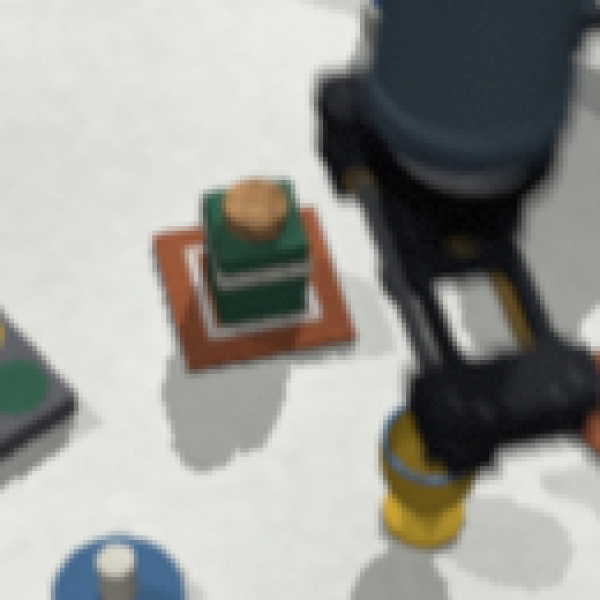

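The caddy stands square on the tile. I check its margins numerically: base corners at crop (218,326) and (307,312), outer outline corners at (207,341) and (322,319).

```bash
python3 -c "
from h import *
c=load('scene','d')
p=np.array([[218,326],[307,312],[207,341],[322,319]])/600*130+[200,150]-.5
w=ray(c,p,.006)*1000
a=np.radians(-13.4);T=np.array([[np.cos(a),np.sin(a)],[-np.sin(a),np.cos(a)]])
print(((w-[436.7,-3.4])@T.T).round(1))"
```

```text
[[ 19.8 -22.7]
 [ 21.6  23.4]
 [ 27.6 -30.2]
 [ 27.6  29.7]]
```

```bash
python3 -c "
from h import *
snap('top','d')
for n,(x0,y0,x1,y1) in(('scene',(240,183,270,206)),('top',(235,155,285,195))):
    c=load(n,'d');h=cv2.cvtColor(c['color'],cv2.COLOR_BGR2HSV).astype(int);H,S,V=h[...,0],h[...,1],h[...,2]
    m=((H<20)&(S>70)&(V>60))
    if n=='top': m=((H>40)&(H<95)&(S>60)&(V<110))
    mm=np.zeros(m.shape,'uint8');mm[y0:y1,x0:x1]=m[y0:y1,x0:x1]
    k=max(cv2.findContours(mm,0,1)[0],key=cv2.contourArea)[:,0]
    r=cv2.minAreaRect((ray(c,k,.076 if n=='scene' else .064)*1000).astype(np.float32));print(n,len(k),r)
c=load('top','d')['color'][140:210,225:295]
cv2.imwrite('pics/d2.png',np.clip(cv2.resize(c,(560,560),interpolation=3)*1.4,0,255).astype('uint8'))
"
```

```text
scene 35 ((440.80401611328125, -4.050693511962891), (27.177486419677734, 31.9714412689209), 63.320777893066406)Traceback (most recent call last):
  File "<string>", line 9, in <module>
    k=max(cv2.findContours(mm,0,1)[0],key=cv2.contourArea)[:,0]
      ~~~^^^^^^^^^^^^^^^^^^^^^^^^^^^^^^^^^^^^^^^^^^^^^^^^^
ValueError: max() iterable argument is empty
```

By the base against the outline, the caddy's gaps are 6–8 mm on the three sides I could check, so it is centred to about 1 mm. The mean-of-cameras positions work. Next the egg cup, which I centre with two squeezes.

>>> {"method": "play_rows", "body": {"deltas": [[0, -0.002, -0.002, 0.06, 0, 0, 0], [0, 0, 0, 0.09, 0, 0, 0], [0, 0, 0, 0.07, 0, 0, 0], [0, 0, 0, 0.026, 0, 0, 0], [0.2, 0, 0, 0, 0, 0, 0]], "newtons": 5}}

```text
time_s: 7.52
eef_pos: [0.5842, 0.0087, 0.0331]
tcp_rot: [0.785, 0.62, -0.002, -0.001]
ft_force: [-0.0, -0.2, -0.2]
width: 0.948
```

>>> {"method": "play_rows", "body": {"deltas": [[0.35, 0, 0, 0, 0, 0, 0], [0.42, 0, 0, 0, 0, 0, 0], [0.47, 0, 0, 0, 0, 0, 0], [0.5, 0, 0, 0, 0, 0, 0], [0.55, 0, 0, 0, 0, 0, 0]]}}

```text
time_s: 7.93
eef_pos: [0.5871, 0.0089, 0.0352]
tcp_rot: [0.785, 0.62, 0.001, 0.0]
ft_force: [1.5, -0.8, 0.5]
width: 0.569
```

>>> {"method": "play_rows", "body": {"deltas": [[0.55, 0, 0, 0, 0, 0, 0], [0.55, 0, 0, 0, 0, 0, 0], [0.4, 0, 0, 0, 0, 0, 0], [0.2, 0, 0, 0, 0, 0, 0], [0.05, 0, 0, 0, 0, 0, 0]]}}

```text
time_s: 8.35
eef_pos: [0.5858, 0.0089, 0.034]
tcp_rot: [0.785, 0.62, -0.0, -0.0]
ft_force: [0.0, -0.6, -0.0]
width: 0.725
```

>>> {"method": "play_rows", "body": {"deltas": [[0, 0, 0, 0, 0, 0, 0], [0, 0, 0, 0, 0, 0, 0], [0, 0, 0, 0, 0, 0, -0.05], [0, 0, 0, 0, 0, 0, -0.075], [0, 0, 0, 0, 0, 0, -0.075]]}}

```text
time_s: 8.77
eef_pos: [0.5862, 0.0089, 0.0341]
tcp_rot: [0.676, 0.737, -0.0, -0.0]
ft_force: [0.5, -0.5, -0.0]
width: 1.001
```

>>> {"method": "play_rows", "body": {"deltas": [[0, 0, 0, 0, 0, 0, -0.075], [0, 0, 0, 0, 0, 0, -0.075], [0, 0, 0, 0, 0, 0, -0.075], [0, 0, 0, 0, 0, 0, -0.075], [0, 0, 0, 0, 0, 0, -0.075]]}}

```text
time_s: 9.18
eef_pos: [0.5862, 0.0088, 0.0342]
tcp_rot: [0.433, 0.901, -0.0, -0.0]
ft_force: [-0.5, -0.3, -0.0]
width: 1.002
```

>>> {"method": "play_rows", "body": {"deltas": [[0, 0, 0, 0, 0, 0, -0.075], [0, 0, 0, 0, 0, 0, -0.075], [0, 0, 0, 0, 0, 0, -0.075], [0, 0, 0, 0, 0, 0, -0.075], [0, 0, 0, 0, 0, 0, -0.05]]}}

```text
time_s: 9.6
eef_pos: [0.5862, 0.0086, 0.0342]
tcp_rot: [0.172, 0.985, -0.0, -0.0]
ft_force: [-0.3, -0.3, -0.5]
width: 0.998
```

>>> {"method": "play_rows", "body": {"deltas": [[0.3, 0, 0, 0, 0, 0, 0], [0.4, 0, 0, 0, 0, 0, 0], [0.45, 0, 0, 0, 0, 0, 0], [0.5, 0, 0, 0, 0, 0, 0], [0.55, 0, 0, 0, 0, 0, 0]], "newtons": 8}}

```text
time_s: 10.02
eef_pos: [0.5863, 0.0089, 0.0343]
tcp_rot: [0.175, 0.985, -0.0, 0.0]
ft_force: [0.2, -0.1, -0.2]
width: 0.646
```

>>> {"method": "play_rows", "body": {"deltas": [[0.55, 0, 0, 0, 0, 0, 0], [0.55, 0, 0, 0, 0, 0, 0], [0.55, 0, 0, 0, 0, 0, 0], [0.55, 0, 0, -0.03, 0, 0, 0], [0.55, 0, 0, -0.05, 0, 0, 0]]}}

```text
time_s: 10.43
eef_pos: [0.5849, 0.0087, 0.0575]
tcp_rot: [0.175, 0.985, -0.0, -0.002]
ft_force: [-0.2, -0.4, -0.5]
width: 0.534
```

```bash
python3 -c "
from h import *
plan(591.3,142.3,57)"
```

```text
t 10.43 pos [584.9   8.7  57.5] jawaz 69.9 q7 1.07 w 0.534 F [-0.2 -0.4 -0.5]
TURN [-0.001  -0.0019 -0.    ] SHIFT [0.1333 0.4254 0.0018] rows 0.024831179125599335 3.7148960343393873
```

>>> {"method": "play_rows", "body": {"deltas": [[0.55, 0.02, 0.06, 0, 0, 0, 0], [0.55, 0.03, 0.094, 0, 0, 0, 0], [0.55, 0.03, 0.094, 0, 0, 0, 0], [0.55, 0.03, 0.094, 0, 0, 0, 0], [0.55, 0.02, 0.06, 0, 0, 0, 0]]}}

```text
time_s: 10.85
eef_pos: [0.5911, 0.1395, 0.0591]
tcp_rot: [0.174, 0.985, 0.001, 0.0]
ft_force: [0.1, 0.3, -0.5]
width: 0.534
```

>>> {"method": "play_rows", "body": {"deltas": [[0.55, 0.007, 0.022, 0, 0, 0, 0], [0.55, 0, 0, 0, 0, 0, 0], [0.55, 0, 0, 0, 0, 0, 0]]}}

```text
time_s: 11.1
eef_pos: [0.5916, 0.1409, 0.0584]
tcp_rot: [0.175, 0.985, -0.001, 0.0]
ft_force: [0.0, -0.5, -0.8]
width: 0.531
```

```bash
python3 -c "
from h import *
plan(591.3,142.3,40.5)
c=snap('scene','e')
a=c['color'][180:280,290:390]
cv2.imwrite('pics/e.png',np.clip(cv2.resize(a,(500,500),interpolation=3)*1.4,0,255).astype('uint8'))"
```

```text
t 11.1 pos [591.6 140.9  58.4] jawaz 69.8 q7 0.86 w 0.531 F [ 0.  -0.5 -0.8]
TURN [-0.0008  0.0002  0.    ] SHIFT [0.0025 0.0041 0.0596] rows 0.0107153882709555 0.4984536178366087
```

View pics/e.png

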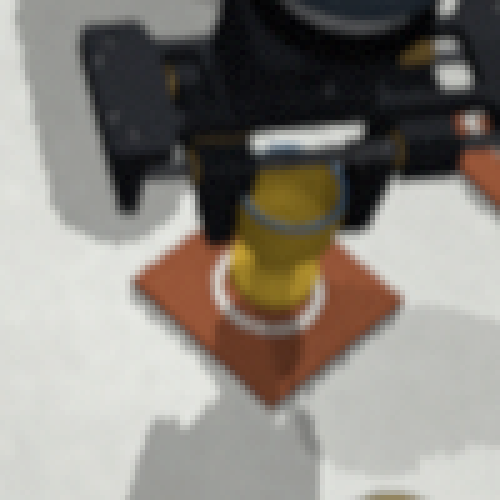

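```bash
python3 -c "
from h import *
c=load('scene','e')
print((proj(c,[[.5913,.1423,.006],[.5913,.1409,.024],[.5913,.1423,.088]])-[290,180]+.5)*5)
# outline + foot centres
h=cv2.cvtColor(c['color'],cv2.COLOR_BGR2HSV).astype(int);H,S,V=h[...,0],h[...,1],h[...,2]
m=((H>19)&(H<32)&(S>110)).astype('uint8');m[:232]=0;m[:,:330]=0;m[245:]=0;m[:,360:]=0
ys,xs=np.nonzero(m)
for y in range(232,244): 
    r=xs[ys==y]; print(y,r.min() if len(r) else 0,r.max() if len(r) else 0, end=' | ')
w=(S<70)&(V>110)
for y in range(230,248):
    r=np.nonzero(w[y,325:362])[0]+325; print('\n',y,r.tolist(),end='')
"
```

```text
[[262.50181913 288.98539427]
 [265.81568224 267.60873744]
 [290.72696522 181.50586187]]
232 336 352 | 233 336 352 | 234 336 353 | 235 337 353 | 236 337 352 | 237 338 351 | 238 338 351 | 239 340 350 | 240 341 349 | 241 345 345 | 242 0 0 | 243 0 0 | 
 230 [359, 360, 361]
 231 [334, 335, 360, 361]
 232 [333, 334, 335]
 233 [333, 334, 335]
 234 [333, 334]
 235 [332, 333, 334]
 236 [332, 333, 334]
 237 [332, 333, 334, 353, 354]
 238 [332, 333, 334, 353, 354]
 239 [333, 334, 335, 353, 354]
 240 [333, 334, 335, 352, 353, 354]
 241 [334, 335, 352, 353]
 242 [351, 352, 353]
 243 [350, 351, 352]
 244 [350, 351]
 245 [350]
 246 [325]
 247 [325, 326]
```

>>> {"method": "play_rows", "body": {"deltas": [[0.55, 0.004, -0.003, 0, 0, 0, 0], [0.55, 0, 0, 0.03, 0, 0, 0], [0.55, 0, 0, 0.02, 0, 0, 0], [0.55, 0, 0, 0.005, 0, 0, 0], [0.55, 0, 0, 0.002, 0, 0, 0]]}}

```text
time_s: 11.57
eef_pos: [0.5895, 0.1411, 0.0403]
tcp_rot: [0.175, 0.985, -0.001, -0.001]
ft_force: [-1.2, -0.3, 0.2]
width: 0.53
```

>>> {"method": "play_rows", "body": {"deltas": [[0.55, 0, 0, 0.0015, 0, 0, 0], [0.55, 0, 0, 0, 0, 0, 0]]}}

```text
time_s: 11.73
eef_pos: [0.5902, 0.142, 0.0406]
tcp_rot: [0.175, 0.985, 0.0, 0.0]
ft_force: [-0.2, 0.7, -0.3]
width: 0.533
```

>>> {"method": "play_rows", "body": {"deltas": [[0.55, 0, 0, 0.002, 0, 0, 0], [0.55, 0, 0, 0, 0, 0, 0]]}}

```text
time_s: 11.9
eef_pos: [0.5904, 0.1422, 0.0403]
tcp_rot: [0.175, 0.985, 0.0, 0.0]
ft_force: [-1.0, -0.3, -0.5]
width: 0.536
```

>>> {"method": "play_rows", "body": {"deltas": [[0.55, -0.0015, -0.0045, 0, 0, 0, 0], [0.55, 0, 0, 0, 0, 0, 0], [0.55, 0, 0, 0.002, 0, 0, 0], [0.55, 0, 0, 0, 0, 0, 0]]}}

```text
time_s: 12.23
eef_pos: [0.5905, 0.1409, 0.0401]
tcp_rot: [0.175, 0.985, 0.0, 0.0]
ft_force: [-0.0, -0.0, 5.4]
width: 0.53
```

>>> {"method": "play_rows", "body": {"deltas": [[0.55, 0, 0, 0.002, 0, 0, 0], [0.55, 0, 0, 0, 0, 0, 0]]}}

```text
time_s: 12.4
eef_pos: [0.5907, 0.1412, 0.0398]
tcp_rot: [0.175, 0.985, 0.0, 0.001]
ft_force: [-0.4, 0.8, 7.5]
width: 0.527
```

>>> {"method": "play_rows", "body": {"deltas": [[0.45, 0, 0, -0.0025, 0, 0, 0], [0.3, 0, 0, 0, 0, 0, 0], [0.1, 0, 0, 0, 0, 0, 0], [0, 0, 0, 0, 0, 0, 0], [0, 0, 0, 0, 0, 0, 0]]}}

```text
time_s: 12.82
eef_pos: [0.59, 0.1404, 0.0395]
tcp_rot: [0.175, 0.985, -0.0, -0.0]
ft_force: [0.2, -0.5, 0.4]
width: 0.83
```

>>> {"method": "play_rows", "body": {"deltas": [[0, 0, 0, 0, 0, 0, 0], [0, 0, 0, -0.04, 0, 0, 0], [0, 0, 0, -0.09, 0, 0, 0], [0, 0, 0, -0.09, 0, 0, 0], [0, 0, 0, -0.08, 0, 0, 0]]}}

```text
time_s: 13.23
eef_pos: [0.5903, 0.1406, 0.1319]
tcp_rot: [0.175, 0.985, 0.0, 0.0]
ft_force: [0.7, -0.0, -0.4]
width: 1.0
```

```bash
python3 -c "
from h import *
plan(591.5,-292.5,110,32.3)"
```

```text
t 13.23 pos [590.3 140.6 131.9] jawaz 69.9 q7 0.87 w 1.0 F [ 0.7 -0.  -0.4]
TURN [4.000e-04 3.000e-04 4.173e-01] SHIFT [-1.2225 -0.768   0.0729] rows 5.35008843824531 12.046001458936427
```

>>> {"method": "play_rows", "body": {"deltas": [[0, 0, 0, 0, 0, 0, 0.07], [0, 0, 0, 0, 0, 0, 0.07], [0, 0, 0, 0, 0, 0, 0.07], [0, 0, 0, 0, 0, 0, 0.07], [0, 0, 0, 0, 0, 0, 0.07]]}}

```text
time_s: 13.65
eef_pos: [0.5902, 0.1407, 0.1307]
tcp_rot: [0.438, 0.899, 0.0, 0.0]
ft_force: [-0.7, 0.4, 0.5]
width: 0.999
```

>>> {"method": "play_rows", "body": {"deltas": [[0, 0, 0, 0, 0, 0, 0.067], [0, -0.06, -0.038, 0, 0, 0, 0], [0, -0.1, -0.063, 0, 0, 0, 0], [0, -0.1, -0.063, 0, 0, 0, 0], [0, -0.1, -0.063, 0, 0, 0, 0]]}}

```text
time_s: 14.07
eef_pos: [0.5903, 0.012, 0.1307]
tcp_rot: [0.482, 0.876, 0.0, 0.0]
ft_force: [-0.1, -0.3, -0.0]
width: 1.003
```

>>> {"method": "play_rows", "body": {"deltas": [[0, -0.1, -0.063, 0, 0, 0, 0], [0, -0.1, -0.063, 0, 0, 0, 0], [0, -0.1, -0.063, 0, 0, 0, 0], [0, -0.1, -0.063, 0, 0, 0, 0], [0, -0.1, -0.063, 0, 0, 0, 0]]}}

```text
time_s: 14.48
eef_pos: [0.5906, -0.166, 0.1307]
tcp_rot: [0.482, 0.876, 0.0, 0.0]
ft_force: [0.9, -0.7, -0.0]
width: 1.0
```

>>> {"method": "play_rows", "body": {"deltas": [[0, -0.1, -0.063, 0, 0, 0, 0], [0, -0.1, -0.063, 0.02, 0, 0, 0], [0, -0.1, -0.063, 0.02, 0, 0, 0], [0, -0.05, -0.032, 0.02, 0, 0, 0], [0, 0, 0, 0, 0, 0, 0]]}}

```text
time_s: 14.9
eef_pos: [0.5885, -0.2951, 0.1116]
tcp_rot: [0.485, 0.874, -0.002, 0.0]
ft_force: [-1.2, -0.6, -0.1]
width: 1.0
```

```bash
python3 -c "
from h import *
plan(591.5,-292.5,16,32.3)
c=snap('scene','f');snap('top','f')
a=c['color'][230:350,100:220];b=c['color'][195:275,300:380]
cv2.imwrite('pics/f.png',np.clip(np.hstack([cv2.resize(a,(400,400),interpolation=3),cv2.resize(b,(400,400),interpolation=3)])*1.4,0,255).astype('uint8'))"
```

```text
t 14.9 pos [ 588.5 -295.1  111.6] jawaz 31.9 q7 1.03 w 1.0 F [-1.2 -0.6 -0.1]
TURN [-0.0018  0.0014 -0.0042] SHIFT [0.002  0.013  0.3187] rows 0.05421267911001726 2.657809094758607
```

View pics/f.png

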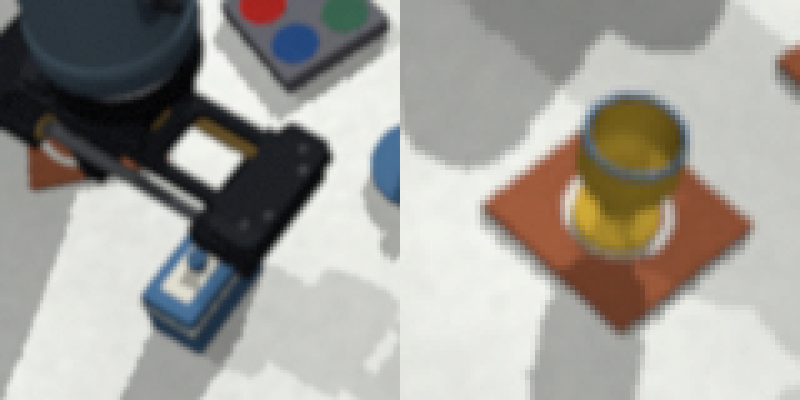

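The egg cup stands upright inside its circle: foot centre at crop x 617, circle centre at 617. Now I go down on the box.

>>> {"method": "play_rows", "body": {"deltas": [[0, 0.002, 0.01, 0.06, 0, 0, -0.003], [0, 0, 0, 0.09, 0, 0, 0], [0, 0, 0, 0.09, 0, 0, 0], [0, 0, 0, 0.06, 0, 0, 0], [0, 0, 0, 0.02, 0, 0, 0]], "newtons": 20}}

```text
time_s: 15.42
eef_pos: [0.5921, -0.2827, 0.0133]
tcp_rot: [0.479, 0.878, 0.001, -0.002]
ft_force: [-0.3, 1.1, -0.5]
width: 1.0
```

>>> {"method": "play_rows", "body": {"deltas": [[0.3, 0, 0, 0, 0, 0, 0], [0.45, 0, 0, 0, 0, 0, 0], [0.5, 0, 0, 0, 0, 0, 0], [0.55, 0, 0, 0, 0, 0, 0], [0.6, 0, 0, 0, 0, 0, 0]]}}

```text
time_s: 15.83
eef_pos: [0.5939, -0.2867, 0.017]
tcp_rot: [0.48, 0.877, 0.0, 0.001]
ft_force: [-0.5, 0.0, -0.5]
width: 0.646
```

>>> {"method": "play_rows", "body": {"deltas": [[0.65, 0, 0, 0, 0, 0, 0], [0.65, 0, 0, 0, 0, 0, 0], [0.65, 0, 0, 0, 0, 0, 0], [0.65, 0, 0, 0, 0, 0, 0], [0.65, 0, 0, 0, 0, 0, 0]]}}

```text
time_s: 16.25
eef_pos: [0.5922, -0.2875, 0.016]
tcp_rot: [0.481, 0.877, -0.001, -0.0]
ft_force: [-4.8, -1.5, 5.0]
width: 0.432
```

```bash
python3 -c "
from h import *
plan(589,308.5,100,95.8)
c=snap('scene','g')
a=c['color'][250:350,110:210]
cv2.imwrite('pics/g.png',np.clip(cv2.resize(a,(500,500),interpolation=3)*1.4,0,255).astype('uint8'))"
```

```text
t 16.25 pos [ 592.2 -287.5   16. ] jawaz 32.5 q7 1.04 w 0.432 F [-4.8 -1.5  5. ]
TURN [-8.000e-04 -4.000e-04 -7.028e-01] SHIFT [-0.1903  1.9776 -0.2799] rows 9.010090276716284 16.719657330367465
```

View pics/g.png

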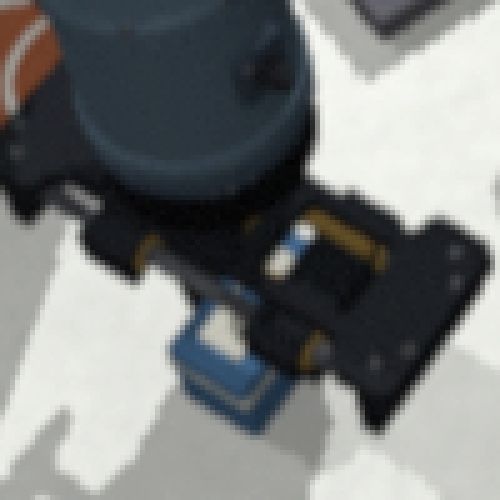

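The pads hold the box across its short side, gripped about 4 mm off centre along its length. I lift it over everything, turn and carry it.

>>> {"method": "play_rows", "body": {"deltas": [[0.65, 0, 0, -0.02, 0, 0, 0], [0.65, 0, 0, -0.06, 0, 0, 0], [0.65, 0, 0, -0.09, 0, 0, 0], [0.65, 0, 0, -0.09, 0, 0, 0], [0.65, 0, 0, -0.08, 0, 0, 0]]}}

```text
time_s: 16.72
eef_pos: [0.5935, -0.2856, 0.119]
tcp_rot: [0.48, 0.877, 0.001, 0.0]
ft_force: [1.1, -0.2, -2.0]
width: 0.43
```

>>> {"method": "play_rows", "body": {"deltas": [[0.65, 0, 0, -0.03, 0, 0, -0.03], [0.65, 0, 0, 0, 0, 0, -0.07], [0.65, 0, 0, 0, 0, 0, -0.07], [0.65, 0, 0, 0, 0, 0, -0.07], [0.65, 0, 0, 0, 0, 0, -0.07]]}}

```text
time_s: 17.13
eef_pos: [0.5934, -0.2855, 0.1267]
tcp_rot: [0.252, 0.968, 0.0, 0.0]
ft_force: [0.4, -0.7, -2.2]
width: 0.428
```

>>> {"method": "play_rows", "body": {"deltas": [[0.65, 0, 0, 0, 0, 0, -0.07], [0.65, 0, 0, 0, 0, 0, -0.07], [0.65, 0, 0, 0, 0, 0, -0.07], [0.65, 0, 0, 0, 0, 0, -0.07], [0.65, 0, 0, 0, 0, 0, -0.07]]}}

```text
time_s: 17.55
eef_pos: [0.5933, -0.2856, 0.1265]
tcp_rot: [-0.02, 1.0, 0.0, 0.0]
ft_force: [-0.3, -0.6, -2.6]
width: 0.428
```

>>> {"method": "play_rows", "body": {"deltas": [[0.65, 0, 0, 0, 0, 0, -0.04], [0.65, 0, 0, 0, 0, 0, 0], [0.65, 0, 0, 0, 0, 0, 0]]}}

```text
time_s: 17.8
eef_pos: [0.5931, -0.286, 0.1266]
tcp_rot: [-0.048, 0.999, 0.0, 0.0]
ft_force: [-0.0, -0.7, -2.3]
width: 0.429
```

```bash
python3 -c "
from h import *
plan(585.2,308.1,125,95.8)"
```

```text
t 17.8 pos [ 593.1 -286.   126.6] jawaz 95.5 q7 1.96 w 0.429 F [-0.  -0.7 -2.3]
TURN [ 0.0005  0.0002 -0.0035] SHIFT [-0.1738  1.9727  0.0053] rows 0.044362843290008835 16.503053992824785
```

>>> {"method": "play_rows", "body": {"deltas": [[0.65, -0.004, 0.05, 0, 0, 0, 0], [0.65, -0.008, 0.09, 0, 0, 0, 0], [0.65, -0.01, 0.115, 0, 0, 0, 0], [0.65, -0.01, 0.115, 0, 0, 0, 0], [0.65, -0.01, 0.115, 0, 0, 0, 0]]}}

```text
time_s: 18.22
eef_pos: [0.591, -0.1374, 0.1267]
tcp_rot: [-0.048, 0.999, 0.0, 0.0]
ft_force: [0.7, -0.4, -2.2]
width: 0.427
```

>>> {"method": "play_rows", "body": {"deltas": [[0.65, -0.01, 0.115, 0, 0, 0, 0], [0.65, -0.01, 0.115, 0, 0, 0, 0], [0.65, -0.01, 0.115, 0, 0, 0, 0], [0.65, -0.01, 0.115, 0, 0, 0, 0], [0.65, -0.01, 0.115, 0, 0, 0, 0]]}}

```text
time_s: 18.63
eef_pos: [0.5887, 0.0359, 0.1269]
tcp_rot: [-0.049, 0.999, 0.0, 0.0]
ft_force: [0.6, -0.7, -2.2]
width: 0.431
```

>>> {"method": "play_rows", "body": {"deltas": [[0.65, -0.01, 0.115, 0, 0, 0, 0], [0.65, -0.01, 0.115, 0, 0, 0, 0], [0.65, -0.01, 0.115, 0, 0, 0, 0], [0.65, -0.01, 0.115, 0, 0, 0, 0], [0.65, -0.01, 0.115, 0, 0, 0, 0]]}}

```text
time_s: 19.05
eef_pos: [0.5863, 0.209, 0.1268]
tcp_rot: [-0.049, 0.999, 0.0, -0.0]
ft_force: [0.2, 0.2, -2.3]
width: 0.432
```

>>> {"method": "play_rows", "body": {"deltas": [[0.65, -0.01, 0.115, 0, 0, 0, 0], [0.65, -0.008, 0.1, 0, 0, 0, 0], [0.65, -0.006, 0.07, 0, 0, 0, 0], [0.65, 0, 0, 0, 0, 0, -0.003], [0.65, 0, 0, 0, 0, 0, 0]]}}

```text
time_s: 19.47
eef_pos: [0.5846, 0.2948, 0.1266]
tcp_rot: [-0.053, 0.999, 0.001, -0.0]
ft_force: [0.3, -0.5, -1.9]
width: 0.432
```

>>> {"method": "play_rows", "body": {"deltas": [[0.65, 0, 0, 0, 0, 0, 0], [0.65, 0, 0, 0, 0, 0, 0]]}}

```text
time_s: 19.63
eef_pos: [0.5864, 0.2903, 0.1266]
tcp_rot: [-0.05, 0.999, -0.001, -0.0]
ft_force: [0.2, -0.5, -2.9]
width: 0.429
```

```bash
python3 -c "
from h import *
plan(585.2,308.1,40,95.8)"
```

```text
t 19.63 pos [586.4 290.3 126.6] jawaz 95.8 q7 1.03 w 0.429 F [ 0.2 -0.5 -2.9]
TURN [-0.0008 -0.0001 -0.0005] SHIFT [-0.0022  0.0595  0.2886] rows 0.009813161868707026 2.4556273831094293
```

>>> {"method": "play_rows", "body": {"deltas": [[0.65, 0, 0.03, 0.05, 0, 0, 0], [0.65, 0, 0.03, 0.08, 0, 0, 0], [0.65, 0, 0, 0.08, 0, 0, 0], [0.65, 0, 0, 0.055, 0, 0, 0], [0.65, 0, 0, 0.02, 0, 0, 0]]}}

```text
time_s: 20.05
eef_pos: [0.5822, 0.3083, 0.0371]
tcp_rot: [-0.051, 0.999, -0.001, -0.002]
ft_force: [-0.6, 0.2, -1.9]
width: 0.431
```

>>> {"method": "play_rows", "body": {"deltas": [[0.65, 0, 0, 0, 0, 0, 0], [0.65, 0, 0, 0, 0, 0, 0], [0.65, 0, 0, 0, 0, 0, 0]]}}

```text
time_s: 20.3
eef_pos: [0.5855, 0.3099, 0.0423]
tcp_rot: [-0.051, 0.999, 0.001, 0.001]
ft_force: [-0.6, 1.1, -1.6]
width: 0.429
```

```bash
python3 -c "
from h import *
plan(585.2,308.1,22,95.8)
c=snap('scene','i');snap('top','i')
a=c['color'][160:260,350:450]
cv2.imwrite('pics/i.png',np.clip(cv2.resize(a,(600,600),interpolation=3)*1.5,0,255).astype('uint8'))"
```

```text
t 20.3 pos [585.5 309.9  42.3] jawaz 95.8 q7 0.99 w 0.429 F [-0.6  1.1 -1.6]
TURN [0.0006 0.0012 0.0004] SHIFT [ 0.0015 -0.006   0.0678] rows 0.015745969201112667 0.567034703899288
```

View pics/i.png

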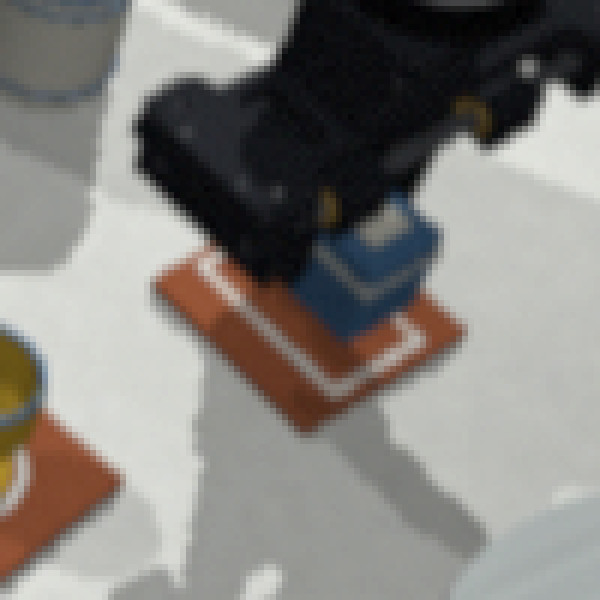

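Box corner at crop (347,342), raised about 20 mm, and right base corner (413,300). Outline corners at (335,398) and (425,345).

```bash
python3 -c "
from h import *
c=load('scene','i')
f=lambda p:np.array(p)/600*100+[350,160]-.5
a=np.radians(5.8);T=np.array([[np.cos(a),np.sin(a)],[-np.sin(a),np.cos(a)]])
print(((ray(c,f([[335,398],[425,345],[200,253]]),.006)*1000-[591.4,310.2])@T.T).round(1))
for z in (.024,.026): print(((ray(c,f([[347,342],[413,300]]),z)*1000-[591.4,310.2])@T.T).round(1))"
```

```text
[[ 37.2 -22.3]
 [ 37.6  25.7]
 [-44.4 -17.4]]
[[ 27.3 -12.5]
 [ 26.3  23.8]]
[[ 28.1 -13.9]
 [ 27.1  22.3]]
```

>>> {"method": "play_rows", "body": {"deltas": [[0.65, -0.009, -0.01, 0, 0, 0, 0], [0.65, 0, 0, 0.02, 0, 0, 0], [0.65, 0, 0, 0.015, 0, 0, 0], [0.65, 0, 0, 0.01, 0, 0, 0], [0.65, 0, 0, 0, 0, 0, 0]]}}

```text
time_s: 20.82
eef_pos: [0.5868, 0.3065, 0.0265]
tcp_rot: [-0.051, 0.999, -0.0, -0.001]
ft_force: [0.6, -0.5, -3.4]
width: 0.43
```

>>> {"method": "play_rows", "body": {"deltas": [[0.65, 0, 0, 0, 0, 0, 0], [0.65, 0, 0, 0, 0, 0, 0]]}}

```text
time_s: 20.98
eef_pos: [0.5875, 0.307, 0.0277]
tcp_rot: [-0.051, 0.999, 0.0, 0.0]
ft_force: [0.1, 0.3, -1.8]
width: 0.434
```

```bash
python3 -c "
from h import *
plan(588,306,22,95.8)
c=snap('scene','j')
a=c['color'][185:245,370:430]
cv2.imwrite('pics/j.png',np.clip(cv2.resize(a,(600,600),interpolation=3)*1.7,0,255).astype('uint8'))"
```

```text
t 20.98 pos [587.5 307.   27.7] jawaz 95.9 q7 0.99 w 0.434 F [ 0.1  0.3 -1.8]
TURN [0.     0.     0.0009] SHIFT [-0.0014 -0.0036  0.0189] rows 0.011859410365590253 0.16043785110875555
```

View pics/j.png

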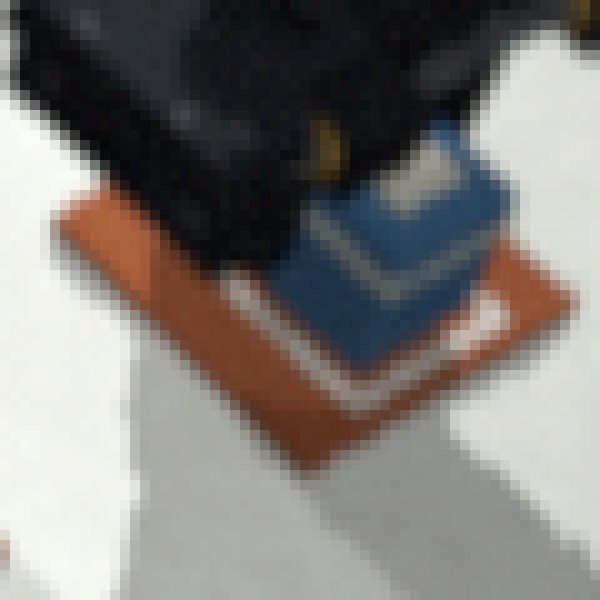

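Base corner at crop (362,367), right base corner about (470,305). Outline outer corners at (355,412) and (512,312).

```bash
python3 -c "
from h import *
c=load('scene','j')
f=lambda p:np.array(p)/10+[370,185]-.5
a=np.radians(5.8);T=np.array([[np.cos(a),np.sin(a)],[-np.sin(a),np.cos(a)]])
print(((ray(c,f([[355,412],[512,312]]),.006)*1000-[591.4,310.2])@T.T).round(1))
print(((ray(c,f([[362,367],[470,305]]),.0117)*1000-[591.4,310.2])@T.T).round(1))
q=np.array([[33,-19],[33,19],[39,-25],[39,25]])@T+[588.5,308.7]
print((proj(c,np.c_[q,[11.7,11.7,6,6]]/1000)-[370,185]+.5)*10)"
```

```text
[[ 36.5 -22.7]
 [ 35.3  29.3]]
[[ 30.2 -16.3]
 [ 30.7  18. ]]
[[348.83030618 373.64964598]
 [467.04683123 303.15793599]
 [342.19517169 417.05892124]
 [497.40204651 323.90537955]]
```

The box sits centred to within about 1 mm. I lower it.

>>> {"method": "play_rows", "body": {"deltas": [[0.65, 0, 0, 0.01, 0, 0, 0], [0.65, 0, 0, 0.004, 0, 0, 0], [0.65, 0, 0, 0.003, 0, 0, 0], [0.65, 0, 0, 0, 0, 0, 0], [0.65, 0, 0, 0, 0, 0, 0]]}}

```text
time_s: 21.45
eef_pos: [0.5875, 0.3068, 0.0225]
tcp_rot: [-0.051, 0.999, -0.0, -0.0]
ft_force: [-0.7, 0.5, -3.0]
width: 0.431
```

>>> {"method": "play_rows", "body": {"deltas": [[0.65, 0, 0, 0.0025, 0, 0, 0], [0.65, 0, 0, 0, 0, 0, 0]]}}

```text
time_s: 21.62
eef_pos: [0.5877, 0.3069, 0.0221]
tcp_rot: [-0.051, 0.999, 0.0, 0.0]
ft_force: [-0.9, -0.6, -0.4]
width: 0.427
```

>>> {"method": "play_rows", "body": {"deltas": [[0.65, 0, 0, 0.002, 0, 0, 0], [0.65, 0, 0, 0, 0, 0, 0]]}}

```text
time_s: 21.78
eef_pos: [0.5877, 0.307, 0.022]
tcp_rot: [-0.051, 0.999, -0.0, 0.0]
ft_force: [-2.6, -1.9, 5.0]
width: 0.432
```

>>> {"method": "play_rows", "body": {"deltas": [[0.55, 0, 0, -0.002, 0, 0, 0], [0.4, 0, 0, 0, 0, 0, 0], [0.2, 0, 0, 0, 0, 0, 0], [0, 0, 0, 0, 0, 0, 0], [0, 0, 0, 0, 0, 0, 0]]}}

```text
time_s: 22.2
eef_pos: [0.5875, 0.3069, 0.0218]
tcp_rot: [-0.051, 0.999, -0.0, 0.0]
ft_force: [0.0, 0.7, 0.3]
width: 0.728
```

>>> {"method": "play_rows", "body": {"deltas": [[0, 0, 0, 0, 0, 0, 0], [0, 0, 0, -0.04, 0, 0, 0], [0, 0, 0, -0.1, 0, 0, 0], [0, 0, 0, -0.12, 0, 0, 0], [0, 0, 0, -0.1, 0, 0, 0]]}}

```text
time_s: 22.62
eef_pos: [0.5877, 0.307, 0.1325]
tcp_rot: [-0.051, 0.999, 0.0, 0.0]
ft_force: [0.4, 0.9, 0.4]
width: 0.999
```

```bash
python3 -c "
from h import *
c=load('scene','a');h=cv2.cvtColor(c['color'],cv2.COLOR_BGR2HSV).astype(int);H,S=h[...,0],h[...,1]
m=((H>95)&(H<125)&(S>45)).astype('uint8');mm=np.zeros_like(m);mm[140:166,342:378]=m[140:166,342:378]
k=cv2.convexHull(np.argwhere(mm)[:,::-1].astype(np.int32))[:,0]
print(cv2.minEnclosingCircle((ray(c,k,.07)*1000).astype(np.float32)))
plan(433,289,125,35)"
```

```text
((432.4168395996094, 290.01263427734375), 35.03802490234375)
t 22.62 pos [587.7 307.  132.5] jawaz 95.9 q7 1.01 w 0.999 F [0.4 0.9 0.4]
TURN [5.000e-04 3.000e-04 6.763e-01] SHIFT [ 0.2467 -0.4569  0.0249] rows 8.67112068990937 4.332020665696343
```

>>> {"method": "play_rows", "body": {"deltas": [[0, 0.06, 0, 0, 0, 0, 0], [0, 0.12, 0, 0, 0, 0, 0], [0, 0.12, 0, 0, 0, 0, 0], [0, 0.12, -0.003, 0, 0, 0, 0], [0, 0.08, 0, 0, 0, 0, 0]], "newtons": 8}}

```text
time_s: 23.03
eef_pos: [0.4351, 0.2902, 0.1306]
tcp_rot: [-0.052, 0.999, -0.0, -0.0]
ft_force: [0.3, 0.6, -0.2]
width: 1.002
```

>>> {"method": "play_rows", "body": {"deltas": [[0, 0.022, 0, 0, 0, 0, 0], [0, 0, 0, 0, 0, 0, 0], [0, 0, 0, 0, 0, 0, 0]]}}

```text
time_s: 23.28
eef_pos: [0.4333, 0.2904, 0.1307]
tcp_rot: [-0.051, 0.999, 0.0, 0.001]
ft_force: [0.3, 0.7, 0.3]
width: 0.999
```

```bash
python3 -c "
from h import *
plan(432,290,40)
c=snap('top','k')
c=snap('scene','k')
a=c['color'][90:240,290:440]
cv2.imwrite('pics/k.png',np.clip(cv2.resize(a,(600,600),interpolation=3)*1.5,0,255).astype('uint8'))"
```

```text
t 23.28 pos [433.3 290.4 130.7] jawaz 95.9 q7 0.87 w 0.999 F [0.3 0.7 0.3]
TURN [ 0.0005  0.0014 -0.    ] SHIFT [ 0.0043 -0.0008  0.3024] rows 0.017753261630304943 2.5200212956057815
```

View pics/k.png

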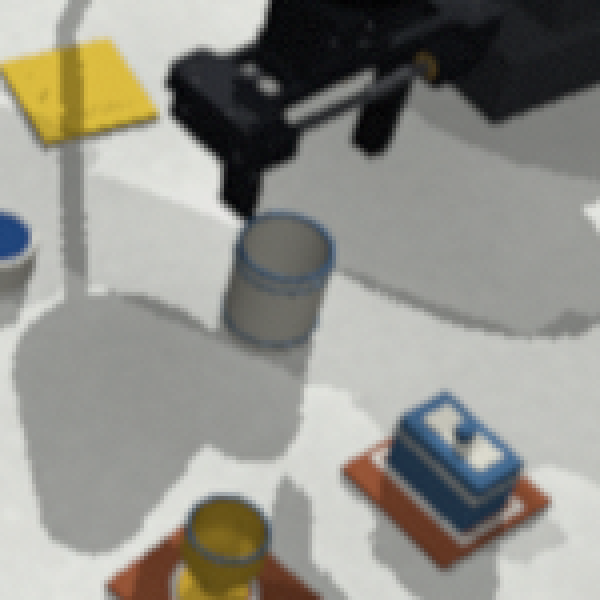

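The box now stands inside its oblong outline. The finger tips straddle the jar rim at (288,245). I go down, squeeze, turn 90° and grip.

>>> {"method": "play_rows", "body": {"deltas": [[0, 0.003, 0, 0.06, 0, 0, 0], [0, 0, 0, 0.09, 0, 0, 0], [0, 0, 0, 0.08, 0, 0, 0], [0, 0, 0, 0.05, 0, 0, 0], [0, 0, 0, 0.02, 0, 0, 0]]}}

```text
time_s: 23.8
eef_pos: [0.4312, 0.289, 0.0375]
tcp_rot: [-0.051, 0.999, -0.001, -0.001]
ft_force: [0.5, -0.1, -0.3]
width: 0.999
```

>>> {"method": "play_rows", "body": {"deltas": [[0.15, 0, 0, 0, 0, 0, 0], [0.25, 0, 0, 0, 0, 0, 0], [0.3, 0, 0, 0, 0, 0, 0], [0.35, 0, 0, 0, 0, 0, 0], [0.4, 0, 0, 0, 0, 0, 0]]}}

```text
time_s: 24.22
eef_pos: [0.4319, 0.291, 0.041]
tcp_rot: [-0.051, 0.999, 0.001, 0.001]
ft_force: [-0.2, 1.7, 2.9]
width: 0.69
```

>>> {"method": "play_rows", "body": {"deltas": [[0.4, 0, 0, 0, 0, 0, 0], [0.4, 0, 0, 0, 0, 0, 0], [0.4, 0, 0, 0, 0, 0, 0], [0.2, 0, 0, 0, 0, 0, 0], [0, 0, 0, 0, 0, 0, 0]]}}

```text
time_s: 24.63
eef_pos: [0.4308, 0.2893, 0.0398]
tcp_rot: [-0.051, 0.999, -0.0, -0.0]
ft_force: [0.3, -0.6, -0.5]
width: 0.823
```

>>> {"method": "play_rows", "body": {"deltas": [[0, 0, 0, 0, 0, 0, 0], [0, 0, 0, 0, 0, 0, 0], [0, 0, 0, 0, 0, 0, 0.05], [0, 0, 0, 0, 0, 0, 0.075], [0, 0, 0, 0, 0, 0, 0.075]]}}

```text
time_s: 25.05
eef_pos: [0.4308, 0.2894, 0.0396]
tcp_rot: [0.109, 0.994, -0.0, -0.0]
ft_force: [-0.1, 0.8, -0.2]
width: 0.999
```

>>> {"method": "play_rows", "body": {"deltas": [[0, 0, 0, 0, 0, 0, 0.075], [0, 0, 0, 0, 0, 0, 0.075], [0, 0, 0, 0, 0, 0, 0.075], [0, 0, 0, 0, 0, 0, 0.075], [0, 0, 0, 0, 0, 0, 0.075]]}}

```text
time_s: 25.47
eef_pos: [0.4307, 0.2896, 0.0396]
tcp_rot: [0.392, 0.92, -0.0, -0.0]
ft_force: [-0.2, 0.9, -0.3]
width: 1.0
```

>>> {"method": "play_rows", "body": {"deltas": [[0, 0, 0, 0, 0, 0, 0.075], [0, 0, 0, 0, 0, 0, 0.075], [0, 0, 0, 0, 0, 0, 0.075], [0, 0, 0, 0, 0, 0, 0.075], [0, 0, 0, 0, 0, 0, 0.05]]}}

```text
time_s: 25.88
eef_pos: [0.4307, 0.2897, 0.0396]
tcp_rot: [0.627, 0.779, -0.0, -0.0]
ft_force: [-0.2, 0.4, 0.4]
width: 1.002
```

>>> {"method": "play_rows", "body": {"deltas": [[0.2, 0, 0, 0, 0, 0, 0], [0.3, 0, 0, 0, 0, 0, 0], [0.35, 0, 0, 0, 0, 0, 0], [0.4, 0, 0, 0, 0, 0, 0], [0.4, 0, 0, 0, 0, 0, 0]]}}

```text
time_s: 26.3
eef_pos: [0.4311, 0.2898, 0.0398]
tcp_rot: [0.625, 0.781, 0.0, 0.0]
ft_force: [0.3, 1.1, -0.6]
width: 0.674
```

>>> {"method": "play_rows", "body": {"deltas": [[0.4, 0, 0, 0, 0, 0, 0], [0.42, 0, 0, 0, 0, 0, 0], [0.42, 0, 0, 0, 0, 0, 0], [0.42, 0, 0, 0, 0, 0, 0]], "newtons": 15}}

```text
time_s: 26.63
eef_pos: [0.4311, 0.2898, 0.0398]
tcp_rot: [0.625, 0.781, 0.0, 0.0]
ft_force: [0.2, -0.3, -1.0]
width: 0.668
```

```bash
python3 -c "
from h import *
plan(440,-315.2,40)"
```

```text
t 26.63 pos [431.1 289.8  39.8] jawaz 12.6 q7 -0.24 w 0.668 F [ 0.2 -0.3 -1. ]
TURN [ 0.0001  0.     -0.    ] SHIFT [-1.9744e+00 -4.1150e-01 -6.0000e-04] rows 0.0013105716686440368 16.80699363412913
```

>>> {"method": "play_rows", "body": {"deltas": [[0.42, 0, 0, -0.02, 0, 0, 0], [0.42, 0, 0, -0.05, 0, 0, 0], [0.42, 0, 0, -0.08, 0, 0, 0], [0.42, 0, 0, -0.08, 0, 0, 0], [0.42, 0, 0, -0.08, 0, 0, 0]]}}

```text
time_s: 27.05
eef_pos: [0.4303, 0.2894, 0.1338]
tcp_rot: [0.625, 0.781, -0.001, -0.0]
ft_force: [0.5, -0.9, -2.0]
width: 0.67
```

>>> {"method": "play_rows", "body": {"deltas": [[0.42, 0, 0, -0.05, 0, 0, 0], [0.42, 0, 0, -0.01, 0, 0, 0], [0.42, -0.055, -0.0115, 0, 0, 0, 0], [0.42, -0.085, -0.0177, 0, 0, 0, 0], [0.42, -0.11, -0.023, 0, 0, 0, 0]]}}

```text
time_s: 27.47
eef_pos: [0.4312, 0.2142, 0.1503]
tcp_rot: [0.624, 0.782, 0.0, -0.0]
ft_force: [1.8, -0.1, -2.0]
width: 0.673
```

>>> {"method": "play_rows", "body": {"deltas": [[0.42, -0.11, -0.023, 0, 0, 0, 0], [0.42, -0.11, -0.023, 0, 0, 0, 0], [0.42, -0.11, -0.023, 0, 0, 0, 0], [0.42, -0.11, -0.023, 0, 0, 0, 0], [0.42, -0.11, -0.023, 0, 0, 0, 0]]}}

```text
time_s: 27.88
eef_pos: [0.4333, 0.0431, 0.1502]
tcp_rot: [0.625, 0.781, -0.001, -0.0]
ft_force: [0.7, 0.0, -3.0]
width: 0.667
```

```bash
python3 -c "
from h import *
plan(440,-315.2,160)"
```

```text
t 27.88 pos [433.3  43.1 150.2] jawaz 12.6 q7 0.19 w 0.667 F [ 0.7  0.  -3. ]
TURN [-0.0009 -0.     -0.    ] SHIFT [-1.1701 -0.2397 -0.0327] rows 0.012003039040723761 9.957406944334902
```

>>> {"method": "play_rows", "body": {"deltas": [[0.42, -0.11, -0.023, 0, 0, 0, 0], [0.42, -0.11, -0.023, 0, 0, 0, 0], [0.42, -0.11, -0.023, 0, 0, 0, 0], [0.42, -0.11, -0.023, 0, 0, 0, 0], [0.42, -0.11, -0.023, 0, 0, 0, 0]]}}

```text
time_s: 28.3
eef_pos: [0.4358, -0.1253, 0.1502]
tcp_rot: [0.625, 0.781, -0.0, -0.001]
ft_force: [0.2, 0.1, -2.6]
width: 0.67
```

>>> {"method": "play_rows", "body": {"deltas": [[0.42, -0.11, -0.023, 0, 0, 0, 0], [0.42, -0.11, -0.023, 0, 0, 0, 0], [0.42, -0.11, -0.023, 0, 0, 0, 0], [0.42, -0.11, -0.023, 0, 0, 0, 0], [0.42, -0.09, -0.018, 0, 0, 0, 0]]}}

```text
time_s: 28.72
eef_pos: [0.4382, -0.2885, 0.1501]
tcp_rot: [0.626, 0.78, -0.0, -0.0]
ft_force: [0.9, 0.7, -0.9]
width: 0.669
```

>>> {"method": "play_rows", "body": {"deltas": [[0.42, -0.05, -0.01, 0, 0, 0, 0], [0.42, 0, 0, 0, 0, 0, 0], [0.42, 0, 0, 0, 0, 0, 0], [0.42, 0, 0, 0, 0, 0, 0]]}}

```text
time_s: 29.05
eef_pos: [0.4393, -0.2999, 0.15]
tcp_rot: [0.625, 0.781, 0.0, -0.001]
ft_force: [0.8, -0.5, -3.0]
width: 0.672
```

```bash
python3 -c "
from h import *
plan(440,-315.2,60)"
```

```text
t 29.05 pos [ 439.3 -299.9  150. ] jawaz 12.7 q7 0.97 w 0.672 F [ 0.8 -0.5 -3. ]
TURN [-0.0007 -0.0013 -0.    ] SHIFT [-0.0502 -0.0089  0.3001] rows 0.01625194194328156 2.536746065352699
```

>>> {"method": "play_rows", "body": {"deltas": [[0.42, -0.025, -0.005, 0.03, 0, 0, 0], [0.42, -0.025, -0.005, 0.07, 0, 0, 0], [0.42, 0, 0, 0.08, 0, 0, 0], [0.42, 0, 0, 0.07, 0, 0, 0], [0.42, 0, 0, 0.04, 0, 0, 0]]}}

```text
time_s: 29.47
eef_pos: [0.4391, -0.3152, 0.0611]
tcp_rot: [0.625, 0.781, -0.0, -0.002]
ft_force: [-0.8, -0.0, -2.2]
width: 0.671
```

>>> {"method": "play_rows", "body": {"deltas": [[0.42, 0, 0, 0.02, 0, 0, 0], [0.42, 0, 0, 0.01, 0, 0, 0], [0.42, 0, 0, 0, 0, 0, 0], [0.42, 0, 0, 0, 0, 0, 0], [0.42, 0, 0, 0, 0, 0, 0]]}}

```text
time_s: 29.88
eef_pos: [0.4408, -0.3172, 0.0558]
tcp_rot: [0.625, 0.781, 0.0, 0.001]
ft_force: [0.1, 0.7, -1.9]
width: 0.671
```

```bash
python3 -c "
from h import *
plan(440,-315.2,46)
c=snap('scene','l')
a=c['color'][220:300,85:165]
cv2.imwrite('pics/l.png',np.clip(cv2.resize(a,(560,560),interpolation=3)*1.6,0,255).astype('uint8'))"
```

```text
t 29.88 pos [ 440.8 -317.2   55.8] jawaz 12.6 q7 1.06 w 0.671 F [ 0.1  0.7 -1.9]
TURN [ 0.0009  0.0008 -0.    ] SHIFT [ 0.0071 -0.001   0.0326] rows 0.011188857465892857 0.2783680300965158
```

View pics/l.png

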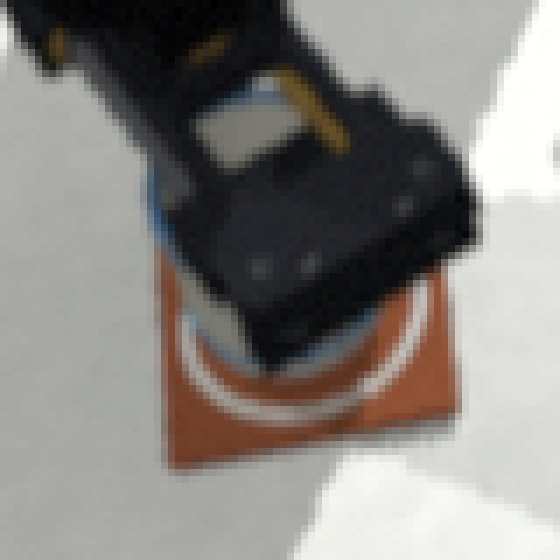

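The circle's outer edge is at left x=176, right x=432, bottom y=425 in the crop. The jar's base shows its lower edge at about y=372 and its left side at about x=187. I compare these with a projection of the ideal pose.

```bash
python3 -c "
from h import *
c=load('scene','l')
t=np.linspace(0,2*np.pi,181)
def E(x,y,r,z):
    q=(proj(c,np.c_[x+r*np.cos(t),y+r*np.sin(t),np.full(181,z)]/1000)-[85,220]+.5)*7
    return q.min(0).round(),q.max(0).round()
print('circ',E(440,-315.2,38,6)); print('jarbase ideal',E(440,-315.2,30,16)); print('jar rim',E(440,-315.2,30,86))
print('dx',E(445,-315.2,30,16),'dy',E(440,-310.2,30,16))
im=c['color'].astype(int)
for v in (262,264,266,268,270,272): print(v,[tuple(p) for p in im[v,108:122].tolist()])
"
```

```text
circ (array([176., 209.]), array([424., 421.]))
jarbase ideal (array([195., 213.]), array([392., 382.]))
jar rim (array([143.,  86.]), array([352., 258.]))
dx (array([200., 226.]), array([397., 395.])) dy (array([211., 207.]), array([408., 375.]))
262 [(40, 50, 76), (27, 41, 74), (41, 51, 75), (62, 69, 77), (70, 75, 76), (68, 73, 73), (57, 59, 60), (37, 39, 39), (24, 24, 24), (24, 24, 23), (25, 23, 22), (25, 23, 22), (27, 24, 22), (29, 26, 24)]
264 [(42, 52, 77), (29, 42, 74), (49, 57, 77), (73, 74, 75), (77, 76, 71), (73, 76, 76), (71, 76, 76), (67, 72, 72), (63, 67, 67), (62, 66, 66), (42, 44, 45), (21, 20, 20), (16, 14, 14), (16, 14, 13)]
266 [(45, 53, 76), (33, 46, 76), (65, 72, 88), (97, 97, 96), (94, 89, 79), (76, 74, 69), (71, 74, 73), (71, 75, 76), (71, 76, 77), (72, 76, 77), (63, 68, 68), (39, 41, 41), (16, 15, 15), (11, 9, 8)]
268 [(51, 59, 80), (31, 45, 75), (65, 72, 88), (95, 99, 102), (81, 86, 93), (55, 58, 70), (59, 58, 61), (69, 69, 67), (72, 74, 73), (71, 76, 76), (69, 73, 74), (56, 59, 60), (29, 29, 30), (11, 9, 9)]
270 [(53, 62, 85), (29, 43, 76), (54, 61, 81), (91, 95, 99), (95, 99, 102), (61, 69, 86), (38, 47, 72), (48, 50, 64), (64, 60, 60), (72, 66, 61), (73, 70, 65), (68, 68, 65), (49, 48, 45), (26, 24, 22)]
272 [(57, 65, 84), (29, 43, 74), (35, 47, 74), (66, 73, 86), (94, 98, 101), (87, 92, 99), (61, 69, 86), (36, 48, 76), (31, 44, 72), (42, 50, 71), (53, 57, 69), (59, 60, 65), (65, 64, 63), (58, 57, 56)]
```

>>> {"method": "play_rows", "body": {"deltas": [[0.42, 0.005, 0.005, 0, 0, 0, 0], [0.42, 0, 0, 0.01, 0, 0, 0], [0.42, 0, 0, 0.01, 0, 0, 0], [0.42, 0, 0, 0.004, 0, 0, 0], [0.42, 0, 0, 0, 0, 0, 0]]}}

```text
time_s: 30.35
eef_pos: [0.4409, -0.3148, 0.0472]
tcp_rot: [0.625, 0.781, -0.0, -0.0]
ft_force: [0.1, 0.2, -1.9]
width: 0.666
```

>>> {"method": "play_rows", "body": {"deltas": [[0.42, 0, 0, 0, 0, 0, 0], [0.42, 0, 0, 0, 0, 0, 0]]}}

```text
time_s: 30.52
eef_pos: [0.4412, -0.3151, 0.0476]
tcp_rot: [0.625, 0.781, -0.0, 0.0]
ft_force: [-0.0, 0.3, -2.0]
width: 0.666
```

>>> {"method": "play_rows", "body": {"deltas": [[0.42, 0, 0.0025, 0.004, 0, 0, 0], [0.42, 0, 0, 0.002, 0, 0, 0], [0.42, 0, 0, 0, 0, 0, 0]]}}

```text
time_s: 30.77
eef_pos: [0.4421, -0.3149, 0.0459]
tcp_rot: [0.625, 0.781, 0.0, 0.0]
ft_force: [0.1, -1.1, -1.9]
width: 0.671
```

>>> {"method": "play_rows", "body": {"deltas": [[0.42, 0, 0, 0.0025, 0, 0, 0], [0.42, 0, 0, 0, 0, 0, 0]]}}

```text
time_s: 30.93
eef_pos: [0.4421, -0.3149, 0.0458]
tcp_rot: [0.625, 0.781, 0.0, 0.0]
ft_force: [-1.8, 2.3, 6.5]
width: 0.669
```

>>> {"method": "play_rows", "body": {"deltas": [[0.42, 0, 0, 0.002, 0, 0, 0], [0.42, 0, 0, 0, 0, 0, 0]]}}

```text
time_s: 31.1
eef_pos: [0.4422, -0.3149, 0.0457]
tcp_rot: [0.625, 0.781, 0.0, 0.0]
ft_force: [-4.2, 3.3, 13.8]
width: 0.667
```

>>> {"method": "play_rows", "body": {"deltas": [[0.35, 0, 0, -0.003, 0, 0, 0], [0.25, 0, 0, 0, 0, 0, 0], [0.1, 0, 0, 0, 0, 0, 0], [0, 0, 0, 0, 0, 0, 0], [0, 0, 0, 0, 0, 0, 0]]}}

```text
time_s: 31.52
eef_pos: [0.4419, -0.3149, 0.0453]
tcp_rot: [0.625, 0.781, -0.0, 0.0]
ft_force: [-0.5, -0.2, 0.1]
width: 0.949
```

>>> {"method": "play_rows", "body": {"deltas": [[0, 0, 0, 0, 0, 0, 0], [0, 0, 0, -0.04, 0, 0, 0], [0, 0, 0, -0.09, 0, 0, 0], [0, 0, 0, -0.1, 0, 0, 0], [0, 0, 0, -0.08, 0, 0, 0]]}}

```text
time_s: 31.93
eef_pos: [0.442, -0.3152, 0.1408]
tcp_rot: [0.625, 0.78, -0.0, 0.0]
ft_force: [0.3, -0.7, 0.1]
width: 0.999
```

```bash
python3 -c "
from h import *
plan(570.3,-142.4,100)
for n in ('scene','top'): snap(n,'m')"
```

```text
t 31.93 pos [ 442.  -315.2  140.8] jawaz 12.6 q7 1.0 w 0.999 F [ 0.3 -0.7  0.1]
TURN [ 0.0004  0.0005 -0.    ] SHIFT [0.469  0.543  0.1359] rows 0.006018560460125587 6.085849294312456
```

>>> {"method": "play_rows", "body": {"deltas": [[0, 0.035, 0.04, 0, 0, 0, 0], [0, 0.075, 0.087, 0, 0, 0, 0], [0, 0.075, 0.087, 0, 0, 0, 0], [0, 0.075, 0.087, 0.02, 0, 0, 0], [0, 0.075, 0.087, 0.03, 0, 0, 0]], "newtons": 4}}

```text
time_s: 32.45
eef_pos: [0.5346, -0.1901, 0.1237]
tcp_rot: [0.625, 0.78, 0.0, 0.0]
ft_force: [-0.1, -1.0, -0.2]
width: 1.0
```

>>> {"method": "play_rows", "body": {"deltas": [[0, 0.075, 0.087, 0.04, 0, 0, 0], [0, 0.04, 0.045, 0.03, 0, 0, 0], [0, 0.019, 0.023, 0.015, 0, 0, 0], [0, 0, 0, 0, 0, 0, 0], [0, 0, 0, 0, 0, 0, 0]]}}

```text
time_s: 32.87
eef_pos: [0.569, -0.1439, 0.0978]
tcp_rot: [0.626, 0.78, -0.001, -0.0]
ft_force: [-0.2, -0.7, 0.6]
width: 1.001
```

```bash
python3 -c "
from h import *
plan(570.5,-142.4,22)"
```

```text
t 32.87 pos [ 569.  -143.9   97.8] jawaz 12.5 q7 0.65 w 1.001 F [-0.2 -0.7  0.6]
TURN [-0.001   0.0006  0.    ] SHIFT [0.0037 0.006  0.2525] rows 0.013004782716117148 2.1050338188827205
```

>>> {"method": "play_rows", "body": {"deltas": [[0, 0.003, 0.005, 0.06, 0, 0, 0], [0, 0, 0, 0.08, 0, 0, 0], [0, 0, 0, 0.07, 0, 0, 0], [0, 0, 0, 0.03, 0, 0, 0], [0, 0, 0, 0.02, 0, 0, 0]]}}

```text
time_s: 33.28
eef_pos: [0.5698, -0.1431, 0.0193]
tcp_rot: [0.626, 0.78, -0.001, -0.0]
ft_force: [-0.6, 0.2, 0.4]
width: 1.001
```

>>> {"method": "play_rows", "body": {"deltas": [[0.3, 0, 0, 0.004, 0, 0, 0], [0.5, 0, 0, 0, 0, 0, 0], [0.6, 0, 0, 0, 0, 0, 0], [0.65, 0, 0, 0, 0, 0, 0], [0.7, 0, 0, 0, 0, 0, 0]]}}

```text
time_s: 33.7
eef_pos: [0.572, -0.1409, 0.0195]
tcp_rot: [0.625, 0.781, 0.0, 0.001]
ft_force: [0.7, 0.2, 0.5]
width: 0.646
```

>>> {"method": "play_rows", "body": {"deltas": [[0.75, 0, 0, 0, 0, 0, 0], [0.8, 0, 0, 0, 0, 0, 0], [0.85, 0, 0, 0, 0, 0, 0], [0.85, 0, 0, 0, 0, 0, 0], [0.85, 0, 0, 0, 0, 0, 0]]}}

```text
time_s: 34.12
eef_pos: [0.5714, -0.1407, 0.0187]
tcp_rot: [0.625, 0.781, 0.0, 0.0]
ft_force: [-0.4, 0.2, -0.4]
width: 0.269
```

>>> {"method": "play_rows", "body": {"deltas": [[0.85, 0, 0, 0, 0, 0, 0], [0.85, 0, 0, 0, 0, 0, 0], [0.85, 0, 0, 0, 0, 0, 0]]}}

```text
time_s: 34.37
eef_pos: [0.5713, -0.1408, 0.0186]
tcp_rot: [0.625, 0.781, -0.0, -0.0]
ft_force: [-0.5, 0.1, -0.4]
width: 0.203
```

>>> {"method": "play_rows", "body": {"deltas": [[0.7, 0, 0, 0, 0, 0, 0], [0.6, 0, 0, 0, 0, 0, 0], [0.5, 0, 0, 0, 0, 0, 0], [0.5, 0, 0, 0, 0, 0, 0.05], [0.5, 0, 0, 0, 0, 0, 0.075]]}}

```text
time_s: 34.78
eef_pos: [0.5715, -0.1409, 0.0188]
tcp_rot: [0.7, 0.714, 0.0, 0.0]
ft_force: [0.2, 0.7, -0.7]
width: 0.5
```

>>> {"method": "play_rows", "body": {"deltas": [[0.5, 0, 0, 0, 0, 0, 0.075], [0.5, 0, 0, 0, 0, 0, 0.075], [0.5, 0, 0, 0, 0, 0, 0.075], [0.5, 0, 0, 0, 0, 0, 0.075], [0.5, 0, 0, 0, 0, 0, 0.075]]}}

```text
time_s: 35.2
eef_pos: [0.5715, -0.1407, 0.0187]
tcp_rot: [0.878, 0.479, 0.0, 0.0]
ft_force: [0.6, 0.5, 0.2]
width: 0.5
```

>>> {"method": "play_rows", "body": {"deltas": [[0.5, 0, 0, 0, 0, 0, 0.075], [0.5, 0, 0, 0, 0, 0, 0.075], [0.5, 0, 0, 0, 0, 0, 0.075], [0.5, 0, 0, 0, 0, 0, 0.075], [0.5, 0, 0, 0, 0, 0, 0.075]]}}

```text
time_s: 35.62
eef_pos: [0.5716, -0.1406, 0.0187]
tcp_rot: [0.979, 0.204, 0.0, -0.0]
ft_force: [0.3, 0.6, -1.2]
width: 0.503
```

>>> {"method": "play_rows", "body": {"deltas": [[0.5, 0, 0, 0, 0, 0, 0.075], [0.5, 0, 0, 0, 0, 0, 0.05], [0.6, 0, 0, 0, 0, 0, 0], [0.7, 0, 0, 0, 0, 0, 0], [0.8, 0, 0, 0, 0, 0, 0]]}}

```text
time_s: 36.03
eef_pos: [0.5715, -0.1407, 0.0187]
tcp_rot: [0.994, 0.111, 0.0, -0.0]
ft_force: [-0.4, 0.1, -0.2]
width: 0.298
```

>>> {"method": "play_rows", "body": {"deltas": [[0.85, 0, 0, 0, 0, 0, 0], [0.85, 0, 0, 0, 0, 0, 0], [0.85, 0, 0, 0, 0, 0, 0], [0.85, 0, 0, 0, 0, 0, 0], [0.85, 0, 0, 0, 0, 0, 0]]}}

```text
time_s: 36.45
eef_pos: [0.5715, -0.1409, 0.0188]
tcp_rot: [0.994, 0.11, 0.0, 0.0]
ft_force: [-0.2, -0.4, -0.9]
width: 0.198
```

>>> {"method": "play_rows", "body": {"deltas": [[0.85, 0, 0, 0, 0, 0, 0], [0.85, 0, 0, 0, 0, 0, 0], [0.85, 0, 0, 0, 0, 0, 0]], "newtons": 10}}

```text
time_s: 36.7
eef_pos: [0.5715, -0.1409, 0.0187]
tcp_rot: [0.994, 0.11, 0.0, 0.0]
ft_force: [-0.1, 0.3, 0.7]
width: 0.197
```

```bash
python3 -c "
from h import *
plan(442.2,-314.9,110)"
```

```text
t 36.7 pos [ 571.5 -140.9   18.7] jawaz -77.4 q7 -0.52 w 0.197 F [-0.1  0.3  0.7]
TURN [ 0.0001 -0.0001  0.    ] SHIFT [-0.5472  0.4718 -0.3042] rows 0.0018153810736586077 6.532754160841254
```

>>> {"method": "play_rows", "body": {"deltas": [[0.85, 0, 0, -0.02, 0, 0, 0], [0.85, 0, 0, -0.06, 0, 0, 0], [0.85, 0, 0, -0.09, 0, 0, 0], [0.85, 0, 0, -0.09, 0, 0, 0], [0.85, 0, 0, -0.07, 0, 0, 0]]}}

```text
time_s: 37.12
eef_pos: [0.5715, -0.141, 0.1197]
tcp_rot: [0.994, 0.11, 0.0, 0.0]
ft_force: [0.7, 0.2, -0.6]
width: 0.198
```

>>> {"method": "play_rows", "body": {"deltas": [[0.85, 0, 0, -0.02, 0, 0, 0], [0.85, -0.04, 0.0345, 0, 0, 0, 0], [0.85, -0.085, 0.0733, 0, 0, 0, 0], [0.85, -0.085, 0.0733, 0, 0, 0, 0], [0.85, -0.085, 0.0733, 0, 0, 0, 0]]}}

```text
time_s: 37.53
eef_pos: [0.5006, -0.2348, 0.123]
tcp_rot: [0.994, 0.111, -0.0, -0.0]
ft_force: [0.7, 0.0, -1.0]
width: 0.2
```

>>> {"method": "play_rows", "body": {"deltas": [[0.85, -0.085, 0.0733, 0, 0, 0, 0], [0.85, -0.085, 0.0733, 0, 0, 0, 0], [0.85, -0.05, 0.043, 0, 0, 0, 0], [0.85, -0.032, 0.0278, 0, 0, 0, 0], [0.85, 0, 0, 0, 0, 0, 0]]}}

```text
time_s: 37.95
eef_pos: [0.44, -0.3168, 0.1235]
tcp_rot: [0.994, 0.108, -0.001, 0.0]
ft_force: [-0.2, 0.2, -0.4]
width: 0.197
```

>>> {"method": "play_rows", "body": {"deltas": [[0.85, 0, 0, 0, 0, 0, 0], [0.85, 0, 0, 0, 0, 0, 0], [0.85, 0, 0, 0, 0, 0, 0], [0.85, 0, 0, 0, 0, 0, 0]]}}

```text
time_s: 38.28
eef_pos: [0.4433, -0.3134, 0.1234]
tcp_rot: [0.994, 0.111, 0.0, -0.0]
ft_force: [-0.5, -0.0, -1.5]
width: 0.197
```

```bash
python3 -c "
from h import *
plan(442.2,-314.9,100)
c=snap('scene','n')
a=c['color'][180:300,70:190]
cv2.imwrite('pics/n.png',np.clip(cv2.resize(a,(600,600),interpolation=3)*1.5,0,255).astype('uint8'))"
```

```text
t 38.28 pos [ 443.3 -313.4  123.4] jawaz -77.2 q7 -0.24 w 0.197 F [-0.5 -0.  -1.5]
TURN [-0.0003 -0.0001 -0.    ] SHIFT [-0.0047  0.0042  0.0782] rows 0.004329268761912595 0.6534415570500572
```

View pics/n.png

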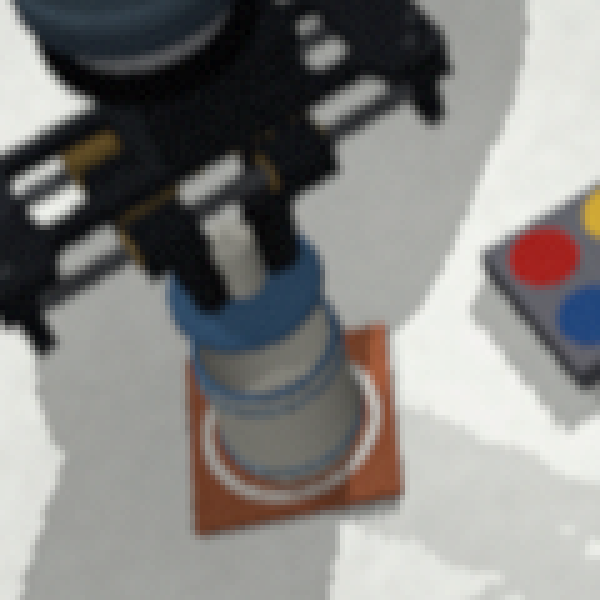

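The jar stands upright in its circle (circle spans 205–382, base 218–360). The lid hangs level above the mouth. I fine-align it and lower slowly.

>>> {"method": "play_rows", "body": {"deltas": [[0.85, 0, 0, 0.04, 0, 0, 0], [0.85, 0, 0, 0.03, 0, 0, 0], [0.85, 0, 0, 0, 0, 0, 0], [0.85, 0, 0, 0, 0, 0, 0], [0.85, 0, 0, 0, 0, 0, 0]]}}

```text
time_s: 38.75
eef_pos: [0.442, -0.3148, 0.1025]
tcp_rot: [0.994, 0.11, -0.0, -0.0]
ft_force: [0.6, -0.5, -0.6]
width: 0.197
```

```bash
python3 -c "
from h import *
plan(442.2,-314.9,86.7)"
```

```text
t 38.75 pos [ 442.  -314.8  102.5] jawaz -77.4 q7 -0.21 w 0.197 F [ 0.6 -0.5 -0.6]
TURN [-0.0001  0.0003  0.    ] SHIFT [0.0006 0.0004 0.0525] rows 0.0037384789111079473 0.4378848586970199
```

Aligned to 0.3 mm.

>>> {"method": "play_rows", "body": {"deltas": [[0.85, 0, 0, 0.01, 0, 0, 0], [0.85, 0, 0, 0.015, 0, 0, 0], [0.85, 0, 0, 0.01, 0, 0, 0], [0.85, 0, 0, 0.006, 0, 0, 0], [0.85, 0, 0, 0, 0, 0, 0]]}}

```text
time_s: 39.17
eef_pos: [0.442, -0.3145, 0.0899]
tcp_rot: [0.994, 0.11, -0.0, -0.0]
ft_force: [0.3, 0.6, 0.7]
width: 0.198
```

>>> {"method": "play_rows", "body": {"deltas": [[0.85, 0, 0, 0.005, 0, 0, 0], [0.85, 0, 0, 0.003, 0, 0, 0], [0.85, 0, 0, 0.002, 0, 0, 0], [0.85, 0, 0, 0, 0, 0, 0], [0.85, 0, 0, 0, 0, 0, 0]]}}

```text
time_s: 39.58
eef_pos: [0.4422, -0.3147, 0.0874]
tcp_rot: [0.994, 0.11, 0.0, 0.0]
ft_force: [0.7, 0.1, -0.4]
width: 0.199
```

>>> {"method": "play_rows", "body": {"deltas": [[0.85, 0, 0, 0.002, 0, 0, 0], [0.85, 0, 0, 0, 0, 0, 0]]}}

```text
time_s: 39.75
eef_pos: [0.4423, -0.3148, 0.0868]
tcp_rot: [0.994, 0.11, 0.0, 0.0]
ft_force: [-0.3, 0.0, -0.6]
width: 0.201
```

>>> {"method": "play_rows", "body": {"deltas": [[0.85, 0, 0, 0.002, 0, 0, 0], [0.85, 0, 0, 0, 0, 0, 0], [0.85, 0, 0, 0, 0, 0, 0]]}}

```text
time_s: 40.0
eef_pos: [0.4423, -0.3148, 0.0867]
tcp_rot: [0.994, 0.11, 0.0, -0.0]
ft_force: [-1.8, 1.5, 5.5]
width: 0.203
```

>>> {"method": "play_rows", "body": {"deltas": [[0.85, 0, 0, 0.0015, 0, 0, 0], [0.85, 0, 0, 0, 0, 0, 0], [0.85, 0, 0, 0, 0, 0, 0]]}}

```text
time_s: 40.25
eef_pos: [0.4424, -0.3149, 0.0866]
tcp_rot: [0.994, 0.11, 0.0, -0.0]
ft_force: [-1.8, 1.9, 10.7]
width: 0.199
```

It seated at 86.6 mm, as predicted. I release, rise and retreat toward the robot's rear-left so both cameras can see.

>>> {"method": "play_rows", "body": {"deltas": [[0.8, 0, 0, -0.003, 0, 0, 0], [0.7, 0, 0, 0, 0, 0, 0], [0.5, 0, 0, 0, 0, 0, 0], [0.4, 0, 0, 0, 0, 0, 0], [0.4, 0, 0, 0, 0, 0, 0]]}}

```text
time_s: 40.67
eef_pos: [0.4422, -0.3147, 0.0865]
tcp_rot: [0.994, 0.11, -0.0, -0.0]
ft_force: [0.9, 0.2, -0.2]
width: 0.478
```

>>> {"method": "play_rows", "body": {"deltas": [[0.4, 0, 0, 0, 0, 0, 0], [0.4, 0, 0, -0.03, 0, 0, 0], [0.4, 0, 0, -0.08, 0, 0, 0], [0.4, 0, 0, -0.1, 0, 0, 0], [0.4, 0, 0, -0.1, 0, 0, 0]]}}

```text
time_s: 41.08
eef_pos: [0.4415, -0.3147, 0.1809]
tcp_rot: [0.994, 0.11, -0.001, -0.0]
ft_force: [0.8, -0.8, 1.7]
width: 0.597
```

>>> {"method": "play_rows", "body": {"deltas": [[0, 0, 0, -0.1, 0, 0, 0], [0, 0, 0, -0.1, 0, 0, 0], [0, 0, 0.08, 0, 0, 0, 0], [0, 0, 0.12, 0, 0, 0, 0], [0, 0, 0.12, 0, 0, 0, 0]]}}

```text
time_s: 41.5
eef_pos: [0.4644, -0.4084, 0.241]
tcp_rot: [0.994, 0.111, 0.001, -0.0]
ft_force: [0.7, -0.7, -0.4]
width: 0.953
```

>>> {"method": "play_rows", "body": {"deltas": [[0, 0, 0.12, 0, 0, 0, 0], [0, 0, 0.12, 0, 0, 0, 0], [0, 0, 0.06, 0, 0, 0, 0], [0, 0, 0, 0, 0, 0, 0], [0, 0, 0, 0, 0, 0, 0]]}}

```text
time_s: 41.92
eef_pos: [0.482, -0.4971, 0.2398]
tcp_rot: [0.994, 0.109, -0.0, 0.0]
ft_force: [-1.0, 0.6, -0.2]
width: 0.999
```

```bash
python3 -c "
from h import *
plan(442.2,-480,200)
s=snap('scene','z');t=snap('top','z')
a=s['color'][130:310,95:445];b=t['color'][90:210,115:395]
A=cv2.resize(a,(700,360),interpolation=3);B=cv2.resize(b,(540,231),interpolation=3);B=cv2.copyMakeBorder(B,0,0,0,160,0)
cv2.imwrite('pics/z.png',np.clip(np.vstack([A,B])*1.5,0,255).astype('uint8'))
# tray before/after
for n,(x0,y0,x1,y1) in(('scene',(163,211,220,259)),('top',(295,157,335,196))):
  for g in 'az':
    c=load(n,g);h=cv2.cvtColor(c['color'],cv2.COLOR_BGR2HSV).astype(int)
    m=((h[...,1]>110)&(h[...,2]>60)&((h[...,0]<35)|(h[...,0]>170))).astype('uint8')[y0:y1,x0:x1]
    M=cv2.moments(m,True);print(n,g,round(M['m10']/M['m00'],2),round(M['m01']/M['m00'],2))"
```

```text
t 41.92 pos [ 482.  -497.1  239.8] jawaz -77.5 q7 -0.19 w 0.999 F [-1.   0.6 -0.2]
TURN [ 0.0002  0.0006 -0.    ] SHIFT [-0.117  -0.0845  0.1326] rows 0.008221395971624636 1.6334256488143373
scene a 22.61 15.63
scene z 22.61 15.63
top a 20.95 27.48
top z 11.86 27.57
```

View pics/z.png

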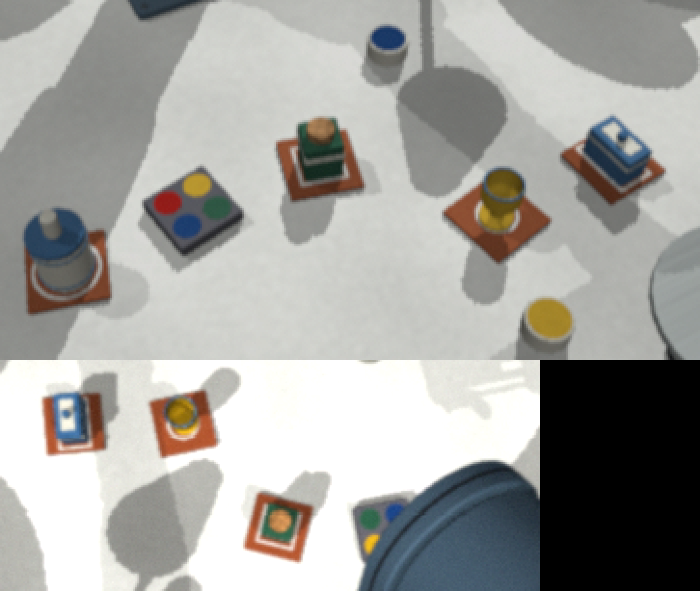

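All pieces stand upright and the lid is flat. The tray is unchanged in the scene view (the arm hides it in the top view). One numeric check of the caddy and box against their tiles.

```bash
python3 -c "
from h import *
for n in('top','scene'):
  c=load(n,'z');h=cv2.cvtColor(c['color'],cv2.COLOR_BGR2HSV).astype(int);H,S,V=h[...,0],h[...,1],h[...,2]
  K={'cad':(((H<20)&(S>70)),.076,{'top':(252,165,270,186),'scene':(246,186,266,206)}),
     'box':(((H>98)&(H<122)&(S>90)),.052,{'top':(138,105,172,145),'scene':(380,180,430,230)})}
  for k,(m,z,R) in K.items():
    x0,y0,x1,y1=R[n];mm=np.zeros(m.shape,'uint8');mm[y0:y1,x0:x1]=m[y0:y1,x0:x1]
    q=max(cv2.findContours(mm,0,1)[0],key=cv2.contourArea)[:,0]
    r=cv2.minAreaRect((ray(c,q,z)*1000).astype(np.float32));print(n,k,np.round(r[0],1),np.round(r[1],1),round(r[2],1))
"
```

```text
top cad [435.2  -6. ] [27.4 27.3] 0.6
top box [585.  300.9] [68.8 40.5] 6.1
scene cad [442.1  -4.7] [27.2 34.8] 63.3
scene box [614.2 273.2] [66.  36.3] 28.7
```

The box contour in the top view probably includes part of its side, so I read the base-to-outline gap there directly from a pixel profile.

```bash
python3 -c "
from h import *
c=load('top','z');im=c['color'].astype(int)
for v in (118,122,126): print(v,[(u,*im[v,u]) for u in range(138,172)])
print(proj(c,[[.5859,.3071,.006],[.5859+.0025,.3071-.025,.006],[.5859-.0025,.3071+.025,.006],[.5859,.3071-.019,.006],[.5859,.3071+.019,.052]]).round(1))
" | sed 's/np.int64(\([0-9]*\))/\1/g'
```

```text
118 [(138, 57, 76, 121), (139, 34, 56, 114), (140, 30, 54, 109), (141, 31, 50, 102), (142, 48, 55, 90), (143, 81, 64, 67), (144, 111, 82, 58), (145, 122, 101, 80), (146, 131, 119, 105), (147, 125, 107, 89), (148, 110, 84, 57), (149, 101, 74, 46), (150, 92, 74, 57), (151, 97, 93, 89), (152, 121, 121, 114), (153, 124, 110, 94), (154, 117, 88, 59), (155, 103, 74, 43), (156, 77, 58, 39), (157, 57, 48, 38), (158, 49, 41, 33), (159, 59, 53, 48), (160, 70, 70, 73), (161, 51, 57, 75), (162, 26, 38, 69), (163, 17, 32, 66), (164, 20, 34, 65), (165, 14, 29, 63), (166, 20, 34, 66), (167, 44, 50, 73), (168, 71, 75, 82), (169, 88, 90, 93), (170, 93, 97, 97), (171, 93, 97, 96)]
122 [(138, 81, 97, 135), (139, 37, 60, 116), (140, 31, 54, 113), (141, 28, 51, 104), (142, 35, 46, 90), (143, 68, 55, 69), (144, 104, 76, 54), (145, 122, 98, 76), (146, 138, 133, 123), (147, 152, 161, 161), (148, 156, 169, 171), (149, 156, 168, 171), (150, 158, 170, 173), (151, 155, 169, 170), (152, 149, 159, 161), (153, 134, 133, 128), (154, 117, 93, 72), (155, 103, 70, 41), (156, 79, 54, 30), (157, 54, 41, 28), (158, 47, 4
[... 325 characters left out ...]
, (141, 32, 56, 116), (142, 40, 57, 108), (143, 71, 68, 92), (144, 104, 80, 63), (145, 116, 87, 58), (146, 126, 111, 95), (147, 139, 138, 132), (148, 137, 137, 134), (149, 138, 134, 127), (150, 133, 128, 117), (151, 133, 123, 111), (152, 133, 121, 108), (153, 127, 112, 94), (154, 115, 89, 61), (155, 108, 75, 43), (156, 93, 64, 37), (157, 66, 49, 33), (158, 47, 37, 29), (159, 47, 39, 32), (160, 73, 71, 70), (161, 86, 92, 99), (162, 49, 58, 82), (163, 24, 36, 69), (164, 19, 32, 67), (165, 18, 34, 70), (166, 20, 37, 75), (167, 26, 42, 77), (168, 56, 64, 83), (169, 92, 94, 98), (170, 116, 120, 120), (171, 138, 142, 143)]
[[152.9 122.9]
 [161.4 122.2]
 [144.3 123.7]
 [159.4 123. ]
 [141.7 118.9]]
```

On the box's near side, the base edge is about 6 mm inside the outline's outer edge, so it is centred. Handing in.

```bash
python3 -c "
from h import *
print(sign_off())"
```

```text
the job is handed in; nothing more can be done
None
```

The job is handed in at about 42 s of robot time. All four pieces stand upright on their matching tiles. I put the lid on the jar after letting go of it, and it sits flat on the rim.

- **Placement:** In my last direct comparisons of base against outline, the egg cup was centred to about 1 mm and the jar to about 2 mm. The caddy's and box's visible sides showed 6–8 mm to the outline's outer edge, where 6 mm is ideal. I could not see the far sides of the caddy and box directly.
- **Setting down:** Contact forces at set-down stayed below about 15 N, and nothing was dropped or tipped. The lid seated at the height I had predicted.
- **Paint tray:** It did not move in the scene view, where its position matched to 0.01 pixel. The top view could not confirm this because the arm hid part of it.
- **Checks that disagreed:** The two cameras differed by about 5 mm throughout, so I corrected each placement by eye. In the last top-view check, the caddy's cork read about 3 mm off its tile centre and the box's top face about 6 mm off. I put this down to parallax and to visible side faces being counted in, because the gaps at the base looked right.

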